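Tighten the clamp of a plaster mould with a ratchet ring wrench

TASK

Take the ratchet wrench from the white board, fit its ring fully down over the square nut of the mould clamp and swing the handle back and forth, letting it slip on each return, until the nut is firmly tight: about 1 N m, never above 1.5 N m or the plaster cracks. Keep the ring on the nut until it is tight (the two upright rods limit the swing), then lift it off and lay it flat back on the white board. Leave the spare nut and washer on the board where they lie.

Things in the scene. Friction and masses are not known exactly. Their poses are not given: they have to be found in the camera images.
- grip (a point): loose steel ratchet ring wrench with black handle, 220 mm long, 22 mm thick, 0.40 kg, lying flat; this point is in the handle, half-way up, 98 mm from the ring's axis. x axis: from the handle to the ring; z up. Black handle 24 mm wide, 22 mm high, 75 to 195 mm from the ring's axis; ring head 66 mm across; centre of mass 54 mm from its axis
- gear (a joint): angle of the square socket relative to the wrench, in rad, growing counterclockwise seen from above. Turning the handle clockwise seen from above drives the socket; on the way back it slips (drag about 0.1 N m). 16 clicks a turn: up to 23 degrees are lost at each reversal, about 7 more in the play of the square. Under load the wrench winds up by about 0.15 rad per N m
- socket (a point): the wrench's turning square socket: centre of its underside, on the ring's axis, 11 mm below the handle's mid height. A square through hole 29.6 mm across flats, 22 mm deep. Its frame turns with the socket: flats face 0, 90, 180.. degrees from x; z up along the ring's axis
- nut_seat (a point): dark steel square nut on the upright stud at one end of the clamp's cross bar: centre of its underside, on a washer 48 mm across (top 112 mm over the table). 28 mm across flats, facing 0, 90, 180.. degrees from x; 22 mm high, top 3 mm narrowed to 25 mm; the 18 mm stud stands 8 mm above it. Ring fully down: the socket's underside is at this point
- nut (a joint): turn of the nut in rad, growing clockwise seen from above (tightening). Starts between 0 and 0.3; turns at 0.3 N m up to 2.4, where the clamp closes on the plaster; then the torque climbs by about 12 N m per rad: 1 N m at about 2.46, 1.5 N m at about 2.50. Firmly tight is past 2.44 (0.8 N m); when let go it may spring back to about 2.40
- clamp: the mould clamp, fixed: plywood base 190 x 310 x 18 mm, white plaster mould, top at 88 mm, flat steel cross bar over it along y (top 98 mm), steel fork at its far end (top 112 mm). Origin: under the middle of the base, z up. In its frame the nut is at x 0, y 35 mm; the handle swings freely around the direction -x from the nut, between the two rods
- rod_a (a point): top of one of two upright steel rods on the clamp base, 12 mm thick, 152 mm over the table, 120 mm from the nut's axis, 66 degrees from the clamp's -x direction, to the mould's side (-y). The handle at work has its middle at 123 mm, so it cannot pass the rods
- rod_b (a point): top of the other rod, likewise, 66 degrees to the other side
- board: white board, fixed, 300 x 270 mm, 18 mm thick, on which the wrench lies at the start and the end. Origin: centre of its underside, z up
- spare_nut: loose steel square nut lying at one corner of the white board, 28 mm across flats, 16 mm high; leave it alone
- spare_washer: loose steel washer, 40 mm across, 6 mm thick, lying at another corner of the white board; leave it alone

How it is judged:
By the outcome, as a careful person would: the job done as asked, in the order asked, and still so for the second after the job is handed in, with the robot touching nothing.
It also fails if it takes over 72 s, if anything falls off the work surface, if the arm or the gripper's body presses on something with over 40 N, if the wrist force passes 120 N, or if a joint passes its speed limit or range.

ROBOT

A 6-joint arm with a two-finger parallel gripper is mounted at the origin on the work surface. World frame = base frame: x ahead of the robot, y to its left, z up, the work surface at z = 0. Lengths are in m, angles in rad, forces in N, time in s.
With the tool pointing down it reaches from about 0.35 to 0.85 m from the base axis. Payload 8.1 kg.
Tool frame: the origin (TCP) lies at the centre of the arm's flange, where the gripper is bolted on; the fingertips stand 186 mm ahead of it and the grasp point (between the pads) lies bot.hold_point_z ahead of it (bot.hold_point_z is the distance from the TCP to the grasp point, in m); z points along the fingers, y is the direction in which the jaws open and shut (so a half turn about z gives the same grasp; the last joint's range is limited). The gripper opens to 93 mm and grips with 3 to 60 N. Pads are 15 mm wide; open, the fingers measure 128 mm over their backs; the gripper's body (75 mm by 188 mm) begins 65 mm behind the grasp point.
Start: joints at [-1.38, 0.13, 1.488, -0, 1.523, -0.085], TCP at [0.163, -0.577, 0.405] pointing down, gripper open.
Joint ranges: [-2.96, 2.96], [-0.89, 2.26], [0.02, 2.5], [-1.34, 4.48], [0, 2.73], [-2.66, 2.66]. Speed limits (rad/s): [2.39, 2.39, 2.79, 3.14, 3.14, 3.14].

INTERFACE

Orientations are given as [roll, pitch, yaw] about the fixed x, y, z axes, in that order (R = Rz(yaw) Ry(pitch) Rx(roll)).
In Python, from station import monitor, imaging, bot gives the robot as it stands.
- The arm moves only by the shell command python3 -m inch 'ROWS' [FORCE]. ROWS is JSON, a list of rows, each a list of 3 entries, a list of its own where there are three numbers: the shift along the tool's x, y, z in units of 40 mm (1.0 is 40 mm), then the turn about the tool's z in units of 6 degrees (1.0 is 6 degrees), then the opening, from 0 (shut) to 1 (fully open). In form: [[[tx, ty, tz], roll, hand], ...]. A call has 1 to 12 rows; each row shifts and turns the pose as measured when the row begins, along the tool's axes as they then stand; what a row does not reach is not made up. A row lasts 1/12 s, in which the tool goes at most 41.7 mm and 7.16 degrees, less where a joint would pass 70% of its speed; a pose out of reach is approached as far as the arm can. A call is refused whole if a number of a shift passes 1 or a number of a turn 1, either way. A call with a gripper value outside its range is refused whole. The fingers move at their own pace and stop on an object; FORCE is the grip in N (left out, the last holds). Time passes only in rows, so rows that do not move let the fingers close. It gives the time, the measured TCP pose, the force and the opening at its end, in the units of the state.
- monitor.state(): the state, without advancing time (a new reading comes with each control period).
- imaging.capture(name): name is "scene" or "top" or "wrist"; returns the picture (480x640x3 uint8, red, green, blue); there is no depth.
- imaging.get_calibration(name): a dict with "fovy" (degrees; the focal length in pixels is half the picture's height over the tangent of half this angle, whatever the lens; pixels are square), "cx", "cy" (the principal point, pixels), "position" and "rotation" of the camera in the world; the wrist camera has in their place "mount" (4x4, takes a point from camera to tool coordinates, whose origin is the TCP and whose axes are the flange's). Camera axes: x right, y down, z forward; pixel columns grow to the right and rows downward; lengths in m; the calibration is good to about 2 mm. A picture is of the moment at which its call begins: read the wrist's pose just before it. get_calibration takes no time and is no camera call.
- bot.close_job(): hands the job in, once; it reports no verdict.
The state is a dict: "time": time; "joint_pos": joint angles; "joint_velocities": joint speeds; "joint_torque": joint torques, N m; "tcp_pos": TCP position; "orientation": TCP orientation; "wrist_force": force on the tool from outside, world axes, zero at the start; "wrist_torque": the same for the moment, N m; "finger_gap": finger opening in m.
Only numpy, scipy, OpenCV 4.12 (cv2) and the standard library are available. Lean on these libraries where they do the work, as an engineer would, in place of code of your own. Each camera call takes 0.05 s, during which the arm holds its last target.

## Working session

There is one attempt and no reset: what is moved stays moved. The work goes in short steps, Python scripts to look and compute and a shell command to move; the robot and the scene stay as the last step left them, time stands still between calls to the robot, and variables do not carry over. Pictures are saved under pics/ and viewed, and the job is handed in when it is done.

```bash
ls; mkdir -p pics
python3 - <<'E'
from station import monitor, imaging, bot
import cv2
print(monitor.state()); print(bot.hold_point_z)
for n in ("scene","top","wrist"):
    c=imaging.get_calibration(n); print(n,c)
for n in ("scene","top"):
    cv2.imwrite(f"pics/{n}0.png",imaging.capture(n)[:,:,::-1])
E
```

```text
pics
{'time': 0.0, 'joint_pos': array([-1.38036914e+00,  1.31147495e-01,  1.48924935e+00,  2.18428313e-05,
        1.52301184e+00, -8.54025780e-02]), 'joint_velocities': array([-1.28296987e-03, -6.63124927e-04, -9.84976707e-04,  6.02906367e-04,
       -4.20759258e-06, -7.31851920e-04]), 'joint_torque': array([ 2.23403354e-04, -5.59838998e+01, -4.91763210e+01,  7.69020338e-02,
        3.49359750e-02, -1.22215311e-04]), 'tcp_pos': array([ 0.16338862, -0.57709152,  0.40371175]), 'orientation': array([-3.13978509e+00, -1.76642375e-04,  2.75828543e-01]), 'wrist_force': array([-0.04361289, -0.01645258,  0.66233825]), 'wrist_torque': array([-0.03694751, -0.01287204, -0.00479033]), 'finger_gap': 0.09290748122209314}
0.1673
scene {'fovy': 57.108690772463476, 'cx': 326.3569752020578, 'cy': 244.1541920893836, 'position': array([0.86327167, 0.53736116, 0.80199708]), 'rotation': array([-2.42036133, -0.00981872,  2.62216577])}
top {'fovy': 53.94374071499824, 'cx': 320.44923430316476, 'cy': 238.71531530429317, 'position': array([0.46869731, 0.0214012 , 1.0120318 ]), 'rotation': array([-3.01316067,  0.00835581, -1.58458287])}
wrist {'fovy': 64.85129276986608, 'cx': 322.3227147233473, 'cy': 240.85451425509018, 'mount': array([[ 3.41626232e-04, -9.63555795e-01, -2.67507220e-01,
         7.28888401e-02],
       [ 9.99999909e-01,  2.60576732e-04,  3.38480514e-04,
        -7.61493642e-04],
       [-2.56438703e-04, -2.67507312e-01,  9.63555796e-01,
         1.97123399e-02],
       [ 0.00000000e+00,  0.00000000e+00,  0.00000000e+00,
         1.00000000e+00]])}
```

View pics/scene0.png

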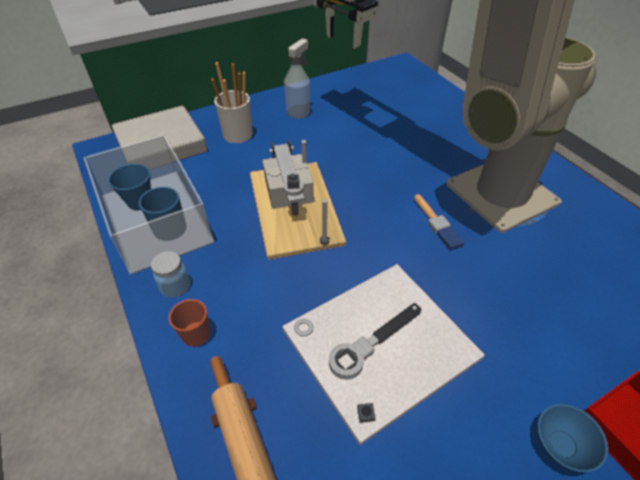

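View pics/top0.png

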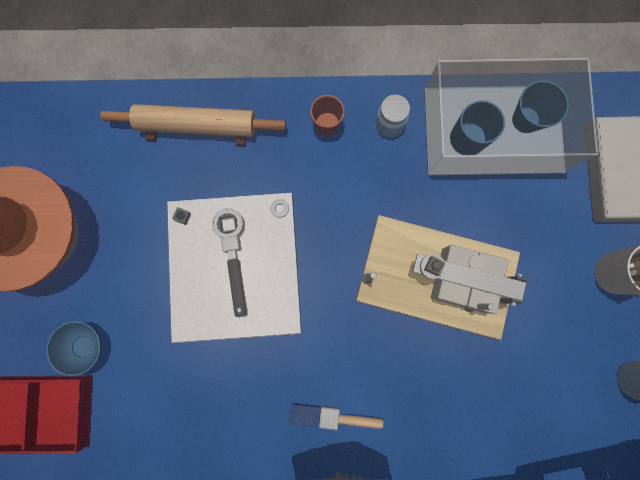

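```bash
cat > h.py <<'E'
from station import monitor, imaging, bot
import numpy as np, cv2
from scipy.spatial.transform import Rotation as R
def cam(name,st=None):
    c=imaging.get_calibration(name); f=240/np.tan(np.radians(c['fovy'])/2)
    if name=='wrist':
        M=np.array(c['mount']); T=np.eye(4); T[:3,:3]=R.from_euler('xyz',st['orientation']).as_matrix(); T[:3,3]=st['tcp_pos']
        W=T@M; return f,c['cx'],c['cy'],W[:3,3],W[:3,:3]
    return f,c['cx'],c['cy'],np.array(c['position']),R.from_euler('xyz',c['rotation']).as_matrix()
def ray(cm,uv,z):
    f,cx,cy,p,Rm=cm; d=Rm@np.array([(uv[0]-cx)/f,(uv[1]-cy)/f,1.]); return p+d*(z-p[2])/d[2]
def proj(cm,P):
    f,cx,cy,p,Rm=cm; q=Rm.T@(np.array(P)-p); return np.array([cx+f*q[0]/q[2],cy+f*q[1]/q[2]])
def shot(name,fn):
    st=monitor.state(); im=imaging.capture(name)[:,:,::-1].copy(); cv2.imwrite('pics/'+fn,im)
    np.savez('pics/'+fn+'.npz',**st); return im,st
def load(fn):
    return cv2.imread('pics/'+fn), dict(np.load('pics/'+fn+'.npz'))
E
python3 - <<'E'
from h import *
cm=cam('top'); np.set_printoptions(precision=4,suppress=True)
for n,uv,z in [('ring',(228,224),.04),('hend',(239,314),.04),('nut',(434,266),.134),('rodb',(370,278),.152),('roda',(490,307),.152),('bl',(168,202),.018),('br',(292,194),.018),('bb',(300,334),.018),('c1',(378,217),.018),('c2',(519,249),.018),('c3',(501,337),.018),('c4',(359,299),.018)]:
    print(n,ray(cm,uv,z))
im=cv2.imread('pics/top0.png'); cv2.imwrite('pics/t_crop.png',np.hstack([cv2.resize(im[190:330,160:300],(400,400)),cv2.resize(im[210:350,360:500],(400,400))]))
E
```

```text
ring [0.6282 0.2206 0.04  ]
hend [0.442 0.196 0.04 ]
nut [ 0.5279 -0.1833  0.134 ]
rodb [ 0.5065 -0.062   0.152 ]
roda [ 0.4514 -0.2764  0.152 ]
bl [0.6817 0.355  0.018 ]
br [0.6951 0.0878 0.018 ]
bb [0.3987 0.0731 0.018 ]
c1 [ 0.6421 -0.0956  0.018 ]
c2 [ 0.569  -0.3911  0.018 ]
c3 [ 0.3872 -0.3417  0.018 ]
c4 [ 0.469  -0.0509  0.018 ]
```

View pics/t_crop.png

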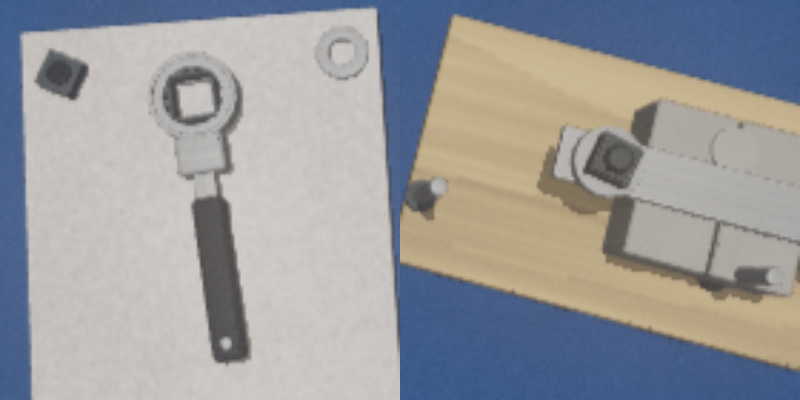

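```bash
python3 -m inch '[[[0.85,-0.52,0],0,1],[[0.85,-0.52,0],0,1],[[0.85,-0.52,0],0,1],[[0.85,-0.52,0],0,1],[[0.85,-0.52,0],0,1],[[0.85,-0.52,0],0,1],[[0.85,-0.52,0],0,1],[[0.85,-0.52,0],0,1],[[0.85,-0.52,0],0,1],[[0.85,-0.52,0],0,1],[[0.85,-0.52,0],0,1],[[0.85,-0.52,0],0,1]]'
```

```text
time: 1.1
tcp_pos: [0.4945, -0.2156, 0.3974]
orientation: [-3.132, 0.004, 0.262]
wrist_force: [0.8, -0.3, 0.3]
finger_gap: 0.0925
```

```bash
python3 -m inch '[[[1,-0.6,0],0,1],[[0,0,0],0,1],[[0,0,0],0,1],[[0,0,0],0,1]]'
python3 - <<'E'
from h import *
im,st=shot('wrist','w1.png'); print(st['tcp_pos'],st['orientation'])
E
```

```text
time: 1.43
tcp_pos: [0.5272, -0.1777, 0.3954]
orientation: [-3.129, 0.005, 0.272]
wrist_force: [-0.1, -0.5, -0.3]
finger_gap: 0.0929
[ 0.52722309 -0.17770047  0.39542032] [-3.12851401  0.00507712  0.27185971]
```

View pics/w1.png

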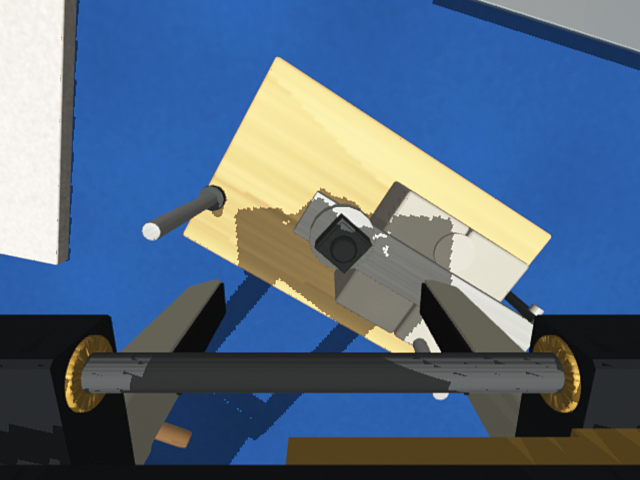

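Run:
```python
from h import *
np.set_printoptions(precision=4,suppress=True)
im,st=load('w1.png'); cm=cam('wrist',st)
for n,uv in [('rodb',(152,231)),('roda',(440,394))]: print(n,ray(cm,uv,.152))
c=im[195:295,290:400]; cv2.imwrite('pics/w1c.png',cv2.resize(c,None,fx=6,fy=6,interpolation=cv2.INTER_CUBIC))
g=cv2.cvtColor(c,cv2.COLOR_BGR2GRAY); print(g[::6,::6])
```

```text
rodb [ 0.513  -0.0692  0.152 ]
roda [ 0.4516 -0.2792  0.152 ]
[[221 222 222 217 152 243 106 183 228 228 223 218 219 226 224 226  76  82
   82]
 [231 225 221 182 119 125 245 198 129 125 122 228 219 216 222 205  81  83
   80]
 [226 229 136 109 127 123 100  82 219 215 139  93 227 223 219  81  83  80
  145]
 [196 150 122 119 124  72 119 117 244 238 229 227 165 230  78  81  84  83
  223]
 [105 130 119 121  90 120 121 124  29  35 241 228 226 193  77  75  85 152
  123]
 [115  84 119 119 119 118 121  30  41  94  64 219 225 231  76  76  97 122
  123]
 [122 125 117 123 117 121  26  42  47  48  76  40  91 120 112 119 114 121
  122]
 [117 120 103 119 117  27  46  49  31  34  36  47  46  58 195 120 180  91
  124]
 [120 117 117 121 111  47  48  30  44  44  45  44  46  46 119 121 121 123
  126]
 [121 117 121 118 117  46  46  34  47  47  45  31  46  88 124 119 239 121
  123]
 [120 124 120 120 116 117  45  30  47  46  45  47  75 113 122 117 250 123
  120]
 [122 120 123 123 118 113 116  41  32  41  34  76 114 118 120 118 121 119
  123]
 [119 122 124 121 123 125 116 116  40  46  72 121 118 123 116 115 121 119
  118]
 [125 122 121 122 125 121 124 125  76  62  76 118 113 120 119 122 120 116
  117]
 [118 120 124 123 121 125 124 125  76  77 107 122 121 123 113 119 120 118
  119]
 [115 118 117 113 120 123 123 128  77  76 122 121 122 122 123 123 118 116
  121]
 [231 128 120 118 117 112 125 123  76 118 122 122 123 122 123 123 123 115
  117]]
```

View pics/w1c.png

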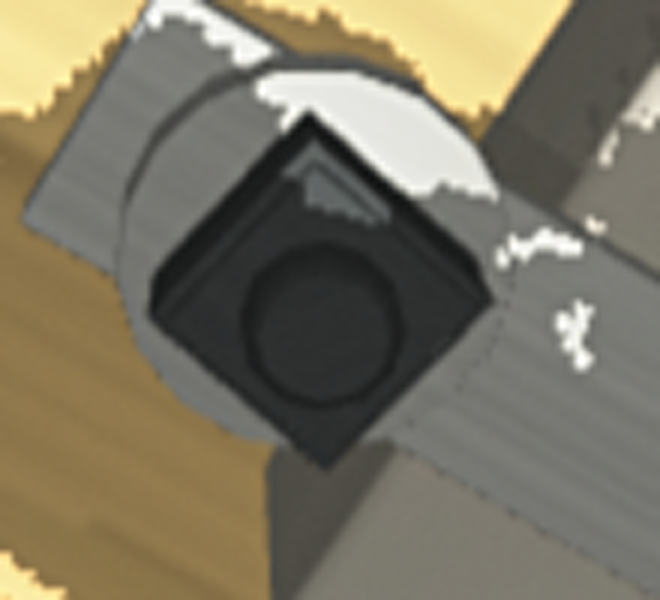

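Run:
```python
from h import *
np.set_printoptions(precision=4,suppress=True)
im,st=load('w1.png'); cm=cam('wrist',st)
P=[]
for n,c in [('L',(150,305)),('R',(493,297)),('B',(325,470))]:
    uv=(290+(c[0]+.5)/6-.5,195+(c[1]+.5)/6-.5); p=ray(cm,uv,.131); P.append(p); print(n,uv,p)
print('c',(P[0]+P[1])/2,'diag',np.linalg.norm(P[0]-P[1]))
d=P[1]-P[0]; print('flat ang',(np.degrees(np.arctan2(d[1],d[0]))+45)%90)
for a,b in((0,2),(1,2)):
    d=P[b]-P[a]; print(np.linalg.norm(d),np.degrees(np.arctan2(d[1],d[0]))%90)
# stud top circle center crop (323,325) at z .142
print('stud',ray(cm,(290+323.5/6-.5,195+325.5/6-.5),.142))
```

```text
L (314.5833333333333, 245.41666666666666) [ 0.5251 -0.1686  0.131 ]
R (371.75, 244.08333333333334) [ 0.5365 -0.2054  0.131 ]
B (343.75, 272.9166666666667) [ 0.5115 -0.1931  0.131 ]
c [ 0.5308 -0.187   0.131 ] diag 0.03848728416631838
flat ang 62.2015371662207
0.028024175878334643 61.03756525357943
0.027795519528239443 63.85861198315345
stud [ 0.5312 -0.1866  0.142 ]
```

```bash
python3 -m inch '[[[0.43,-0.87,0.14],0,1],[[0.43,-0.87,0.14],0,1],[[0.43,-0.87,0.14],0,1],[[0.43,-0.87,0.14],0,1],[[0.43,-0.87,0.14],0,1],[[0.43,-0.87,0.14],0,1],[[0.43,-0.87,0.14],0,1],[[0.43,-0.87,0.14],0,1],[[0.43,-0.87,0.14],0,1],[[0.43,-0.87,0.14],0.6,1],[[0,0,0],0.6,1],[[0,0,0],0,1]]';python3 -m inch '[[[0,0,0],0,1],[[0,0,0],0,1]]'
python3 - <<'E'
from h import *
im,st=shot('wrist','w2.png'); print(st['tcp_pos'],st['orientation'])
E
```

```text
time: 2.48
tcp_pos: [0.6038, 0.1967, 0.3387]
orientation: [-3.136, 0.008, 0.106]
wrist_force: [-0.6, -0.7, -0.6]
finger_gap: 0.0931
time: 2.65
tcp_pos: [0.6039, 0.1943, 0.3381]
orientation: [-3.136, 0.009, 0.107]
wrist_force: [0.3, -0.1, -0.1]
finger_gap: 0.0929
[0.60390576 0.19427813 0.33814469] [-3.13632787  0.00914573  0.10730032]
```

View pics/w2.png

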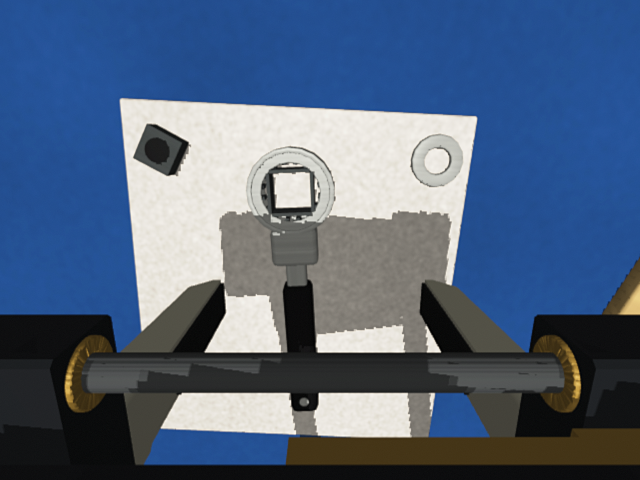

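Run:
```python
from h import *
im,st=load('w2.png')
c=im[140:240,240:345]; a=cv2.resize(c,None,fx=5,fy=5,interpolation=cv2.INTER_CUBIC)
b=cv2.resize(im[260:420,270:330],None,fx=3.1,fy=3.1,interpolation=cv2.INTER_CUBIC)
b=b[:500]; a=a[:b.shape[0]]; b=cv2.copyMakeBorder(b,0,500-b.shape[0],0,0,cv2.BORDER_CONSTANT); 
a=cv2.copyMakeBorder(a,0,500-a.shape[0],0,0,cv2.BORDER_CONSTANT)
cv2.imwrite('pics/w2c.png',np.hstack([a,b]))
```

```text
(no output)
```

View pics/w2c.png

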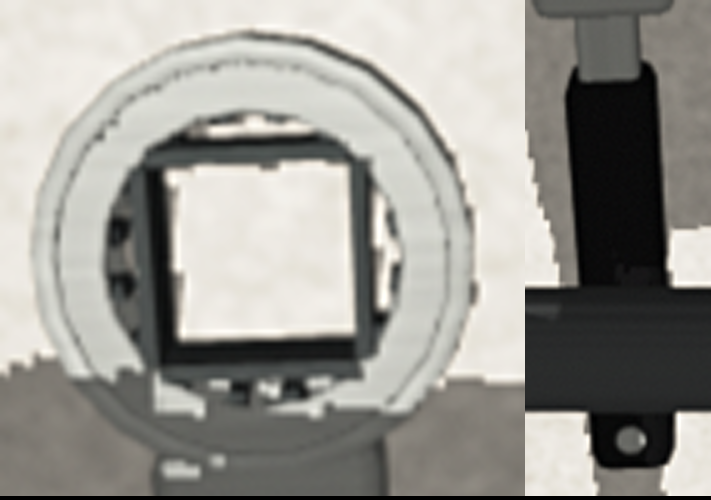

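Run:
```python
from h import *
np.set_printoptions(precision=4,suppress=True)
im,st=load('w2.png'); cm=cam('wrist',st)
def uv(c,o,s): return (o[0]+(c[0]+.5)/s-.5,o[1]+(c[1]+.5)/s-.5)
W=lambda c,z=.04: ray(cm,uv(c,(240,140),5),z)
ang=lambda a,b: np.degrees(np.arctan2(*(b-a)[[1,0]]))%90
for n,a,b in [('left',(148,168),(160,365)),('bottom',(160,365),(358,357)),('right',(352,160),(360,358)),('top',(165,168),(350,158))]:
    print(n,ang(W(a),W(b)),np.linalg.norm(W(a)-W(b)))
# white hole contour
g=cv2.cvtColor(im,cv2.COLOR_BGR2GRAY); m=(g>170).astype(np.uint8)
n,l,s,cc=cv2.connectedComponentsWithStats(m[165:215,265:320]); k=l[25,26]; mm=(l==k).astype(np.uint8)
co=max(cv2.findContours(mm,0,cv2.CHAIN_APPROX_NONE)[0],key=len); r=cv2.minAreaRect(co); print(r)
bp=[ray(cm,p+np.array([265,165]),.018) for p in cv2.boxPoints(r)]; print(ang(bp[0],bp[1]),ang(bp[1],bp[2]),[np.linalg.norm(bp[i]-bp[i+1]) for i in range(3)])
# ring circle : outer extents crop
gg=cv2.cvtColor(im,cv2.COLOR_BGR2GRAY)
ce=W((253,248)); print('ringc guess',ce,'width',np.linalg.norm(W((33,255))-W((472,255))))
# handle
H=lambda c: ray(cm,uv(c,(270,260),3.1),.04)
o=lambda x,y:(x-525,y)
hl=[H(o(567,90)),H(o(580,280))]; hr=[H(o(656,75)),H(o(667,285))]
print('handle',[np.degrees(np.arctan2(*(q[0]-q[1])[[1,0]])) for q in(hl,hr)], 'hole',H(o(630,440)), (H(o(568,100))+H(o(657,100)))/2, np.linalg.norm(H(o(568,100))-H(o(657,100))))
h=H(o(630,440)); d=ce-h; print('axis ang',np.degrees(np.arctan2(d[1],d[0])),np.linalg.norm(d))
```

```text
left 7.46654656868003 0.029223862176023113
bottom 8.573645628038193 0.029715717883190468
right 7.990077441669001 0.02929957317621424
top 9.246906953660911 0.026992330057436648
((26.778053283691406, 24.561098098754883), (34.656707763671875, 36.054962158203125), 87.1375961303711)
9.01858924190904 8.50096355746382 [np.float64(0.028343808123166336), np.float64(0.027535612257320624), np.float64(0.02907219936404027)]
ringc guess [0.6333 0.2233 0.04  ] width 0.06474511571220422
handle [np.float64(8.156857347338592), np.float64(8.517936994720577)] hole [0.4497 0.1961 0.04  ] [0.5523 0.2103 0.04  ] 0.022865513434505935
axis ang 8.410952261382452 0.18551775222594513
```

```bash
cat >> h.py <<'E'
def plan(target,yaw,st=None,dz=None):
    """shift in tool units (40mm) to bring grasp point to target world; roll units"""
    st=st or monitor.state(); Rm=R.from_euler('xyz',st['orientation']).as_matrix()
    g=st['tcp_pos']+Rm[:,2]*bot.hold_point_z
    d=np.array(target)-g; s=Rm.T@d/.04
    y=np.degrees(st['orientation'][2]); print('grasp',g.round(4),'yaw',round(y,2),'shift units',s.round(3),'roll units',round((y-yaw)/6,3));
E
python3 - <<'E'
from h import *
W=np.array([.632,.223]); u=np.array([np.cos(np.radians(8.4)),np.sin(np.radians(8.4))]); g=W-u*.095
print(g); plan([*g,.10],8.4)
E
```

```text
[0.53801913 0.20912211]
grasp [0.6024 0.1946 0.1709] yaw 6.13 shift units [-1.545 -0.523  1.79 ] roll units -0.379
```

```bash
python3 -m inch '[[[-0.5,-0.17,0.3],-0.38,1],[[-0.5,-0.17,0.5],0,1],[[-0.5,-0.17,0.5],0,1],[[0,0,0.4],0,1],[[0,0,0],0,1],[[0,0,0],0,1],[[0,0,0],0,1]]'
python3 - <<'E'
from h import *
W=np.array([.632,.223]); u=np.array([np.cos(np.radians(8.4)),np.sin(np.radians(8.4))]); g=W-u*.095
plan([*g,.039],8.4)
shot('wrist','w3.png')
E
```

```text
time: 3.28
tcp_pos: [0.5412, 0.1963, 0.2733]
orientation: [-3.137, 0.001, 0.142]
wrist_force: [-1.3, -0.1, 0.3]
finger_gap: 0.0931
grasp [0.5409 0.1971 0.106 ] yaw 8.14 shift units [-0.027 -0.3    1.677] roll units -0.043
```

View pics/w3.png

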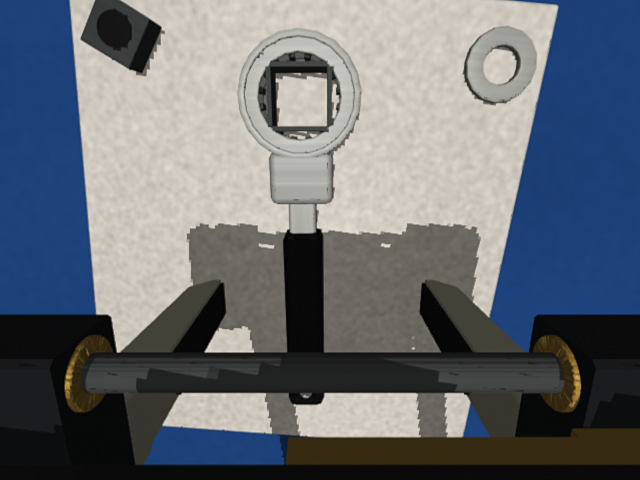

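```bash
python3 -m inch '[[[-0.03,-0.3,0.3],-0.04,1],[[0,0,0.5],0,1],[[0,0,0.3],0,1],[[0,0,0.2],0,1],[[0,0,0],0,1],[[0,0,0],0,1],[[0,0,0],0,1]]'
python3 - <<'E'
from h import *
W=np.array([.632,.223]); u=np.array([np.cos(np.radians(8.4)),np.sin(np.radians(8.4))]); g=W-u*.095
plan([*g,.039],8.4)
shot('wrist','w4.png')
E
```

```text
time: 3.92
tcp_pos: [0.5425, 0.211, 0.2237]
orientation: [-3.135, -0.009, 0.146]
wrist_force: [-0.0, -0.1, -0.6]
finger_gap: 0.0926
grasp [0.5439 0.2123 0.0564] yaw 8.34 shift units [-0.16   0.06   0.434] roll units -0.011
```

View pics/w4.png

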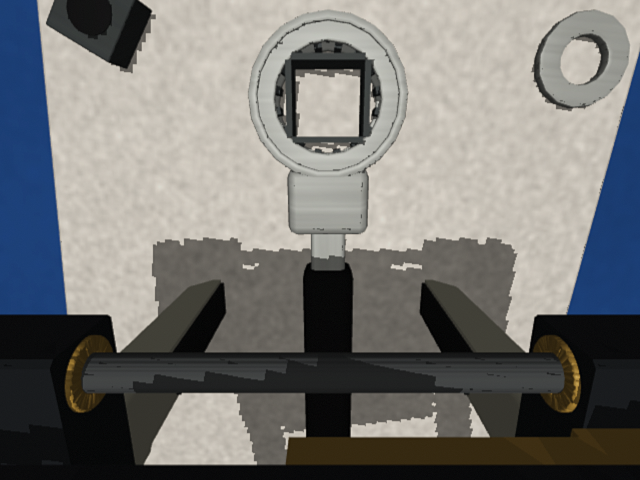

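```bash
python3 -m inch '[[[-0.1,0.04,0.15],0,1],[[-0.06,0.02,0.12],0,1],[[0,0,0.1],0,1],[[0,0,0],0,1],[[0,0,0],0,1],[[0,0,0],0,1]]'
python3 - <<'E'
from h import *
W=np.array([.632,.223]); u=np.array([np.cos(np.radians(8.4)),np.sin(np.radians(8.4))]); g=W-u*.095
plan([*g,.039],8.4)
E
```

```text
time: 4.47
tcp_pos: [0.5369, 0.2074, 0.2096]
orientation: [-3.134, -0.013, 0.145]
wrist_force: [1.0, 0.2, 0.6]
finger_gap: 0.0928
grasp [0.5388 0.2089 0.0423] yaw 8.31 shift units [-0.02  -0.007  0.083] roll units -0.014
```

```bash
python3 -m inch '[[[-0.02,0,0.07],0,1],[[0,0,0],0,0],[[0,0,0],0,0],[[0,0,0],0,0],[[0,0,0],0,0],[[0,0,0],0,0],[[0,0,0],0,0],[[0,0,0],0,0]]' 55
python3 - <<'E'
from h import *
W=np.array([.632,.223]); u=np.array([np.cos(np.radians(8.4)),np.sin(np.radians(8.4))]); g=W-u*.095
plan([*g,.039],8.4);print(monitor.state()['wrist_torque'])
shot('wrist','w5.png')
E
```

```text
time: 5.13
tcp_pos: [0.5365, 0.2075, 0.2073]
orientation: [-3.134, -0.014, 0.145]
wrist_force: [-0.0, -0.1, 0.5]
finger_gap: 0.0511
grasp [0.5387 0.2091 0.04  ] yaw 8.31 shift units [-0.017 -0.004  0.026] roll units -0.015
[ 0.01772852 -0.03501929 -0.0256573 ]
```

View pics/w5.png

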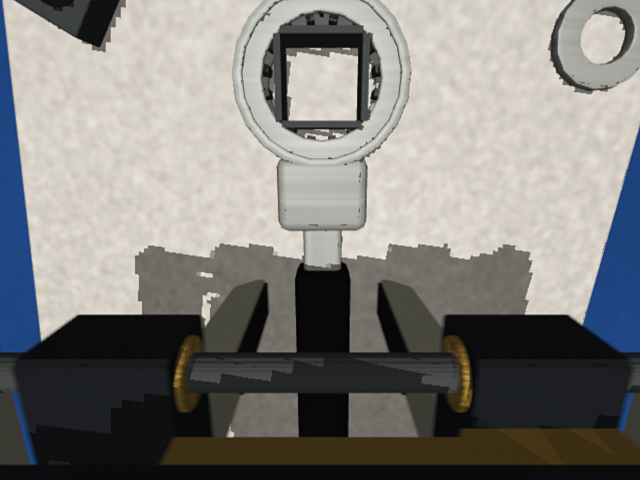

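```bash
python3 -m inch '[[[0,0,0],0,0],[[0,0,0],0,0],[[0,0,0],0,0],[[0,0,0],0,0],[[0,0,0],0,0],[[0,0,0],0,0],[[0,0,0],0,0],[[0,0,0],0,0]]' 60;  python3 - <<'E'
from h import *
W=np.array([.632,.223]); u=np.array([np.cos(np.radians(8.4)),np.sin(np.radians(8.4))]); g=W-u*.095
plan([*g,.039],8.4);print(monitor.state()['wrist_torque'])
E
```

```text
time: 5.85
tcp_pos: [0.5366, 0.2075, 0.2074]
orientation: [-3.134, -0.014, 0.145]
wrist_force: [0.6, -0.1, -0.2]
finger_gap: 0.0235
grasp [0.5388 0.209  0.0401] yaw 8.33 shift units [-0.018 -0.005  0.027] roll units -0.011
[-0.03735341 -0.04253492  0.0857314 ]
```

```bash
python3 - <<'E'
from h import *
shot('wrist','w6.png')
E
python3 -m inch '[[[0,0,-0.2],0,0],[[0,0,-0.3],0,0],[[0,0,-0.5],0,0],[[0,0,-0.7],0,0],[[0,0,-0.7],0,0],[[0,0,-0.7],0,0],[[0,0,-0.4],0,0],[[0,0,0],0,0],[[0,0,0],0,0],[[0,0,0],0,0]]'
python3 - <<'E'
from h import *
im,st=shot('wrist','w7.png'); print(st['wrist_torque'],st['finger_gap'])
a,_=load('w6.png')
cv2.imwrite('pics/w67.png',np.hstack([a[0:300,200:440],im[0:300,200:440]]))
E
```

```text
time: 6.73
tcp_pos: [0.5312, 0.2052, 0.3537]
orientation: [-3.135, -0.002, 0.145]
wrist_force: [1.2, 0.2, -4.3]
finger_gap: 0.0234
[ 0.00663976  0.15434015 -0.0215795 ] 0.023420574000270405
```

View pics/w67.png

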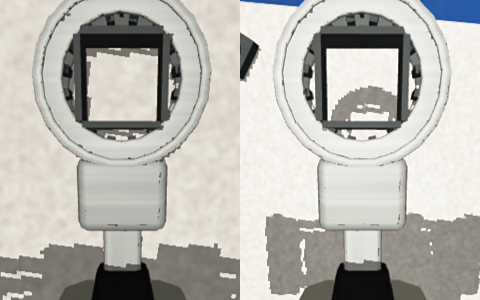

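Run:
```python
from h import *
im,st=load('w7.png')
cv2.imwrite('pics/w7c.png',cv2.resize(im[10:150,250:400],None,fx=5,fy=4.2857,interpolation=cv2.INTER_CUBIC) if 0 else cv2.resize(im[12:142,255:395],None,fx=4.5,fy=4.5,interpolation=cv2.INTER_CUBIC))
```

```text
(no output)
```

View pics/w7c.png

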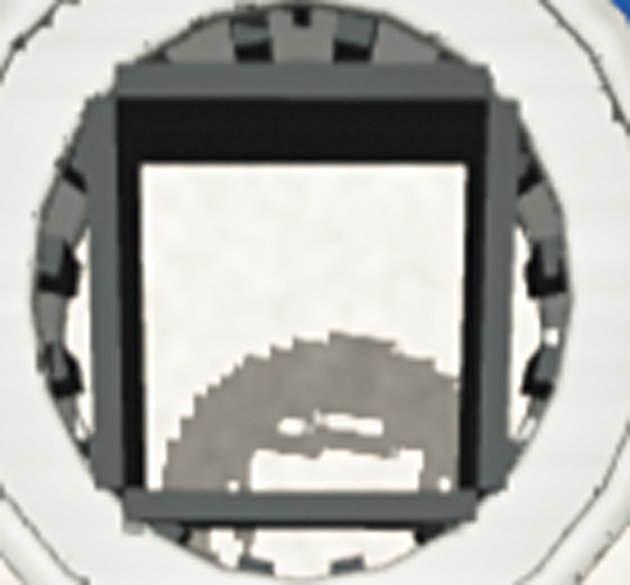

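Run:
```python
from h import *
np.set_printoptions(precision=4,suppress=True)
_,st=load('w6.png'); cm=cam('wrist',st); Rm=R.from_euler('xyz',st['orientation']).as_matrix()
T=lambda c,z: Rm.T@(ray(cm,(255+(c[0]+.5)/4.5-.5,12+(c[1]+.5)/4.5-.5),z)-st['tcp_pos'])
top=[T(c,.040) for c in((116,98),(488,99),(479,490),(124,490))]
for i in range(4): d=top[(i+1)%4]-top[i]; print(np.linalg.norm(d[:2]),np.degrees(np.arctan2(d[1],d[0])))
ct=sum(top)/4; print('top ctr tool',ct)
a=T((140,163),.018); b=T((468,163),.018); print('bottom far edge',a,b,np.linalg.norm(a-b),'ctr x',(a+b)[0]/2-.0148,(a+b)[1]/2)
n=Rm.T@np.array([0,0,1.]); print('wrench up in tool',n)
```

```text
0.02940783089933707 90.2106035203691
0.029470332127194184 179.8730311674671
0.029628154313536006 -90.00489241273566
0.02958129174231004 0.3006362415504082
top ctr tool [ 0.0932 -0.0008  0.1687]
bottom far edge [ 0.1078 -0.0157  0.1911] [0.1078 0.0144 0.1908] 0.03002678827717599 ctr x 0.09298799336430119 -0.0006425570153157324
wrench up in tool [ 0.0143 -0.0071 -0.9999]
```

```bash
python3 -m inch '[[[-0.15,0.35,-0.2],0,0],[[-0.28,0.7,-0.2],0,0],[[-0.28,0.7,-0.1],0,0],[[-0.28,0.7,0],0,0],[[-0.28,0.7,0],0,0],[[-0.28,0.7,0],0,0],[[-0.28,0.7,0],0,0],[[-0.28,0.7,0],0,0],[[-0.28,0.7,0],0,0],[[-0.28,0.7,0],0,0],[[-0.28,0.7,0],0,0],[[-0.15,0.35,0],0,0]]'
python3 -m inch '[[[0,0,0],0.5,0],[[0,0,0],1,0],[[0,0,0],1,0],[[0,0,0],1,0],[[0,0,0],1,0],[[0,0,0],1,0],[[0,0,0],0.5,0],[[0,0,0],0,0],[[0,0,0],0,0]]'
cat >> h.py <<'E'
SO=np.array([.0930,-.0007,.1907])  # socket underside centre in tool
def plan2(target,yaw,st=None):
    st=st or monitor.state(); Rm=R.from_euler('xyz',st['orientation']).as_matrix()
    y=np.degrees(st['orientation'][2]); g=st['tcp_pos']+Rm@SO
    R2=R.from_euler('z',np.radians(yaw-y)).as_matrix()@Rm
    tcp2=np.array(target)-R2@SO
    print('socket',g.round(4),'ori',np.asarray(st['orientation']).round(4),'yaw',round(y,2),'roll u',round((y-yaw)/6,3),'tcp shift (old axes)',(Rm.T@(tcp2-st['tcp_pos'])/.04).round(3),'(new axes)',(R2.T@(tcp2-st['tcp_pos'])/.04).round(3))
    print('F',np.round(st['wrist_force'],1),'T',np.round(st['wrist_torque'],2),'gap',round(st['finger_gap'],4),'t',st['time'])
E
python3 - <<'E'
from h import *
plan2([.5308,-.187,.152],-27.7)
E
```

```text
time: 7.78
tcp_pos: [0.4429, -0.127, 0.349]
orientation: [-3.127, 0.034, 0.154]
wrist_force: [0.7, 0.6, -3.8]
finger_gap: 0.0234
time: 8.53
tcp_pos: [0.438, -0.1306, 0.3352]
orientation: [3.13, 0.055, -0.512]
wrist_force: [-0.5, 1.7, 1.6]
finger_gap: 0.0236
socket [ 0.509  -0.1723  0.1397] ori [ 3.13    0.0552 -0.5116] yaw -29.31 roll u -0.269 tcp shift (old axes) [ 0.637  0.117 -0.342] (new axes) [ 0.634  0.135 -0.342]
F [-0.5  1.7  1.6] T [-0.11 -0.46  0.08] gap 0.0236 t 8.5333
```

```bash
python3 -m inch '[[[0,0,-0.3],0,0],[[0,0,-0.4],0,0],[[0,0,-0.2],0,0],[[0,0,0],0,0],[[0,0,0],0,0],[[0,0,0],0,0]]'
python3 - <<'E'
from h import *
plan2([.5308,-.187,.152],-27.7)
im,st=shot('wrist','w8.png')
E
```

```text
time: 9.03
tcp_pos: [0.4382, -0.1309, 0.3695]
orientation: [3.128, 0.065, -0.504]
wrist_force: [-0.3, 0.2, -4.0]
finger_gap: 0.0236
socket [ 0.5077 -0.1713  0.1731] ori [ 3.1284  0.0653 -0.5039] yaw -28.87 roll u -0.195 tcp shift (old axes) [0.728 0.101 0.482] (new axes) [0.726 0.115 0.483]
F [-0.3  0.2 -4. ] T [ 0.13  0.04 -0.01] gap 0.0236 t 9.0333
```

View pics/w8.png

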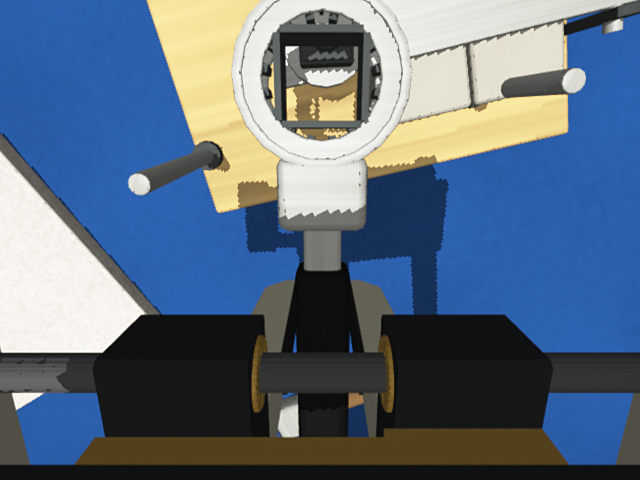

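```bash
python3 -m inch '[[[0,0,-1],0,0],[[0,0,0],0,0],[[0,0,0],0,0]]'
python3 -m inch '[[[0,0,0.1],0,0],[[0,0,0.1],0,0],[[0,0,0.1],0,0],[[0,0,0.1],0,0],[[0,0,0.1],0,0],[[0,0,0.1],0,0],[[0,0,0],0,0],[[0,0,0],0,0]]'
```

```text
time: 9.33
tcp_pos: [0.4391, -0.131, 0.4051]
orientation: [3.127, 0.075, -0.503]
wrist_force: [-1.0, 0.4, -5.7]
finger_gap: 0.0234
time: 10.0
tcp_pos: [0.4364, -0.1301, 0.3747]
orientation: [3.127, 0.079, -0.503]
wrist_force: [0.5, 0.5, -3.2]
finger_gap: 0.0233
```

```bash
python3 -m inch '[[[0,0,0],0,0],[[0,0,0],0,0],[[0,0,0],0,0],[[0,0,0],0,0],[[0,0,0],0,0],[[0,0,0],0,0]]'
python3 -m inch '[[[0,0,0],0.1,0],[[0,0,0],-0.1,0],[[0,0,0],0.1,0],[[0,0,0],-0.1,0],[[0,0,0],0.1,0],[[0,0,0],-0.1,0]]'
```

```text
time: 10.5
tcp_pos: [0.4367, -0.1302, 0.3755]
orientation: [3.127, 0.078, -0.503]
wrist_force: [-0.3, -0.6, -3.7]
finger_gap: 0.0235
time: 11.0
tcp_pos: [0.4368, -0.1303, 0.3759]
orientation: [3.127, 0.077, -0.504]
wrist_force: [0.1, -1.6, -4.7]
finger_gap: 0.0234
```

```bash
python3 -m inch '[[[0,0,0],0,0],[[0,0,0],0,0],[[0,0,-0.1],0,0],[[0,0,-0.1],0,0],[[0,0,-0.1],0,0],[[0,0,-0.1],0,0],[[0,0,-0.1],0,0],[[0,0,0],0,0],[[0,0,0],0,0],[[0,0,0],0,0],[[0,0,0],0,0]]'
python3 -m inch '[[[0,0,0.5],0,0],[[0,0,0],0,0],[[0,0,0],0,0],[[0,0,0],0,0],[[0,0,0],0,0]]'
python3 -c "
from h import *
print(monitor.state()['joint_pos'])"
```

```text
time: 11.92
tcp_pos: [0.4387, -0.1309, 0.3989]
orientation: [3.127, 0.076, -0.503]
wrist_force: [-0.0, -0.5, -3.9]
finger_gap: 0.0236
time: 12.33
tcp_pos: [0.4373, -0.1304, 0.3795]
orientation: [3.127, 0.076, -0.503]
wrist_force: [-0.9, -0.2, -4.2]
finger_gap: 0.0236
[-0.39960174 -0.21256423  1.86879732 -0.00641447  1.5623057   1.67412368]
```

```bash
python3 -m inch '[[[0,0,-0.2],0,0],[[0,0,-0.3],0,0],[[0,0,-0.3],0,0],[[0,0,-0.3],0,0],[[0,0,-0.3],0,0],[[0,0,-0.2],0,0],[[0,0,0],0,0],[[0,0,0],0,0],[[0,0,0],0,0]]'
python3 -m inch '[[[0,0,1],0,0],[[0,0,0],0,0],[[0,0,0],0,0],[[0,0,0],0,0]]'
python3 -c "
from h import *
print(monitor.state()['joint_pos'])"
```

```text
time: 13.08
tcp_pos: [0.4432, -0.1324, 0.4563]
orientation: [3.128, 0.067, -0.503]
wrist_force: [0.2, 0.6, -3.7]
finger_gap: 0.0234
time: 13.42
tcp_pos: [0.4385, -0.1307, 0.4114]
orientation: [3.127, 0.077, -0.503]
wrist_force: [0.1, -0.4, -4.9]
finger_gap: 0.0231
[-0.39915147 -0.22382427  1.82037764 -0.00642795  1.62278273  1.67419486]
```

```bash
python3 -m inch '[[[0,0,0.2],0,0],[[0,0,0.3],0,0],[[0,0,0.3],0,0],[[0,0,0.2],0,0],[[0,0,0],0,0],[[0,0,0],0,0],[[0,0,0],0,0]]'
python3 -m inch '[[[0,0,-0.2],0,0],[[0,0,-0.3],0,0],[[0,0,-0.3],0,0],[[0,0,-0.3],0,0],[[0,0,-0.3],0,0],[[0,0,-0.2],0,0],[[0,0,0],0,0],[[0,0,0],0,0],[[0,0,0],0,0]]'
```

```text
time: 14.0
tcp_pos: [0.4384, -0.131, 0.375]
orientation: [3.128, 0.065, -0.503]
wrist_force: [-0.4, 0.4, -4.2]
finger_gap: 0.0238
time: 14.75
tcp_pos: [0.4437, -0.1327, 0.4516]
orientation: [3.129, 0.056, -0.503]
wrist_force: [-0.3, -0.0, -3.5]
finger_gap: 0.0238
```

```bash
python3 -m inch '[[[0,0,0.2],0,0],[[0,0,0.3],0,0],[[0,0,0.3],0,0],[[0,0,0.3],0,0],[[0,0,0.2],0,0],[[0,0,0],0,0],[[0,0,0],0,0]]'
python3 -m inch '[[[0,0,-0.2],0,0],[[0,0,-0.3],0,0],[[0,0,-0.3],0,0],[[0,0,-0.3],0,0],[[0,0,-0.2],0,0],[[0,0,0],0,0],[[0,0,0],0,0]]'
python3 -m inch '[[[0,0,0.2],0,0],[[0,0,0.2],0,0],[[0,0,0.2],0,0],[[0,0,0.2],0,0],[[0,0,0.2],0,0],[[0,0,0.2],0,0],[[0,0,0],0,0],[[0,0,0],0,0]]'
```

```text
time: 15.33
tcp_pos: [0.4387, -0.131, 0.3881]
orientation: [3.128, 0.066, -0.503]
wrist_force: [-0.8, 0.6, -4.0]
finger_gap: 0.0235
time: 15.92
tcp_pos: [0.4431, -0.1324, 0.4502]
orientation: [3.129, 0.059, -0.503]
wrist_force: [-0.1, -0.4, -4.1]
finger_gap: 0.0236
time: 16.58
tcp_pos: [0.4388, -0.131, 0.393]
orientation: [3.128, 0.065, -0.503]
wrist_force: [-0.2, -0.2, -4.2]
finger_gap: 0.0235
```

```bash
python3 -m inch '[[[0.2,0,-0.05],0,0],[[0.3,0,-0.05],0,0],[[0.3,0,-0.05],0,0],[[0.3,0,-0.05],0,0],[[0.2,0,-0.05],0,0],[[0,0,0],0,0],[[0,0,0],0,0],[[0,0,0],0,0]]'
python3 -m inch '[[[-0.2,0,0],0,0],[[-0.3,0,0],0,0],[[-0.3,0,0],0,0],[[-0.2,0,0],0,0],[[0,0,0],0,0],[[0,0,0],0,0],[[0,0,0],0,0]]'
```

```text
time: 17.25
tcp_pos: [0.4899, -0.159, 0.4024]
orientation: [3.129, 0.06, -0.503]
wrist_force: [0.6, -0.3, -3.9]
finger_gap: 0.0233
time: 17.83
tcp_pos: [0.4508, -0.1373, 0.4052]
orientation: [3.129, 0.06, -0.503]
wrist_force: [-0.2, 0.0, -4.4]
finger_gap: 0.0234
```

Run:
```python
from h import *
u=np.array([np.cos(np.radians(-27.7)),np.sin(np.radians(-27.7))]); t=np.array([.5308,-.187])-u*.027
plan2([*t,.152],-27.7)
a,_=load('w7.png'); b,_=shot('wrist','w9.png')
A=a[0:270,230:420]; 
f=lambda x: cv2.resize(x[0:200,230:420],None,fx=2,fy=2)
cv2.imwrite('pics/cmp.png',np.hstack([f(a),f(b)]))
```

```text
socket [ 0.5213 -0.178   0.2093] ori [ 3.1289  0.0598 -0.5025] yaw -28.79 roll u -0.182 tcp shift (old axes) [-0.274  0.116  1.453] (new axes) [-0.276  0.109  1.453]
F [-0.2  0.  -4.4] T [ 0.11  0.02 -0.01] gap 0.0234 t 17.8333
```

View pics/cmp.png

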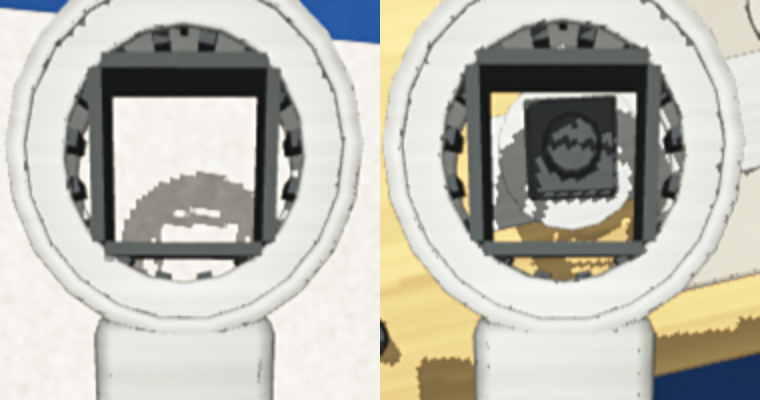

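```bash
python3 -m inch '[[[-0.1,0.05,0.2],-0.08,0],[[-0.1,0.04,0.25],-0.08,0],[[-0.05,0,0.25],0,0],[[0,0,0.25],0,0],[[0,0,0.2],0,0],[[0,0,0],0,0],[[0,0,0],0,0],[[0,0,0],0,0]]'
python3 - <<'E'
from h import *
u=np.array([np.cos(np.radians(-27.7)),np.sin(np.radians(-27.7))]); t=np.array([.5308,-.187])-u*.027
plan2([*t,.146],-27.7)
E
```

```text
time: 18.55
tcp_pos: [0.4361, -0.135, 0.3523]
orientation: [3.13, 0.064, -0.484]
wrist_force: [-0.2, 0.3, -4.4]
finger_gap: 0.0237
socket [ 0.5067 -0.1739  0.156 ] ori [ 3.1296  0.0644 -0.4844] yaw -27.75 roll u -0.009 tcp shift (old axes) [0.027 0.008 0.249] (new axes) [0.027 0.008 0.249]
F [-0.2  0.3 -4.4] T [0.15 0.06 0.01] gap 0.0237 t 18.55
```

```bash
python3 -m inch '[[[0,0,0.12],0,0],[[0,0,0.12],0,0],[[0,0,0],0,0],[[0,0,0],0,0]]' 30; python3 -m inch '[[[0,0,0.1],0,0],[[0,0,0],0,0],[[0,0,0],0,0]]'
python3 - <<'E'
from h import *
u=np.array([np.cos(np.radians(-27.7)),np.sin(np.radians(-27.7))]); t=np.array([.5308,-.187])-u*.027
plan2([*t,.146],-27.7)
E
```

```text
time: 18.88
tcp_pos: [0.4362, -0.135, 0.3429]
orientation: [3.13, 0.062, -0.484]
wrist_force: [0.2, 0.1, -4.2]
finger_gap: 0.0236
time: 19.13
tcp_pos: [0.4362, -0.1351, 0.3391]
orientation: [3.13, 0.061, -0.484]
wrist_force: [-0.5, -0.3, -3.8]
finger_gap: 0.0239
socket [ 0.5073 -0.1742  0.1431] ori [ 3.1299  0.061  -0.4843] yaw -27.75 roll u -0.008 tcp shift (old axes) [-0.011  0.013 -0.073] (new axes) [-0.011  0.013 -0.073]
F [-0.5 -0.3 -3.8] T [ 0.12  0.03 -0.01] gap 0.0239 t 19.1333
```

```bash
python3 -m inch '[[[0,0,0.1],0,0],[[0,0,0],0,0],[[0,0,0],0,0]]'; python3 -m inch '[[[0,0,0.1],0,0],[[0,0,0],0,0],[[0,0,0],0,0]]'
python3 - <<'E'
from h import *
st=monitor.state(); print(st['wrist_torque'],st['orientation'])
E
```

```text
time: 19.38
tcp_pos: [0.4364, -0.1351, 0.3359]
orientation: [3.13, 0.059, -0.484]
wrist_force: [0.4, 0.6, -2.5]
finger_gap: 0.024
time: 19.63
tcp_pos: [0.4365, -0.1351, 0.3324]
orientation: [3.13, 0.057, -0.484]
wrist_force: [-0.3, 1.1, -2.2]
finger_gap: 0.0237
[ 0.03803931 -0.05499722  0.02259351] [ 3.13039995  0.05700005 -0.4840998 ]
```

```bash
python3 -m inch '[[[0,0,0.1],0,0],[[0,0,0],0,0],[[0,0,0],0,0]]'
python3 - <<'E'
from h import *
st=monitor.state(); print(st['wrist_torque'],st['orientation'])
b,_=shot('wrist','w10.png'); a,_=load('w7.png')
f=lambda x: cv2.resize(x[0:200,230:420],None,fx=2,fy=2)
cv2.imwrite('pics/cmp2.png',np.hstack([f(a),f(b)]))
E
```

```text
time: 19.88
tcp_pos: [0.4364, -0.1351, 0.3284]
orientation: [3.13, 0.056, -0.484]
wrist_force: [-0.9, -0.5, -0.5]
finger_gap: 0.0237
[ 0.03709428 -0.13812698  0.05323893] [ 3.13043672  0.05606411 -0.48409641]
```

View pics/cmp2.png

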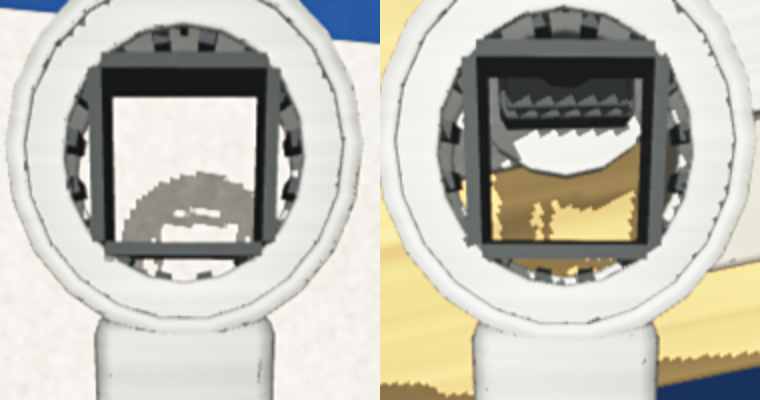

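Run:
```python
from h import *
b,_=load('w10.png')
cv2.imwrite('pics/w10c.png',cv2.resize(b[12:142,255:395],None,fx=4.5,fy=4.5,interpolation=cv2.INTER_CUBIC))
```

```text
(no output)
```

View pics/w10c.png

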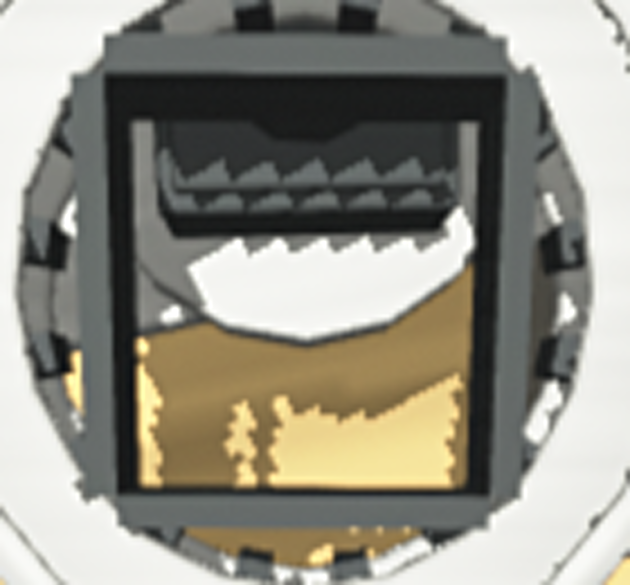

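```bash
cat >> h.py <<'E'
def inhand(corners, org=(255,12), s=4.5):
    """corners crop px: TL TR BR BL (top face), far-bottom L,R -> wrench/socket pose in tool"""
    c=imaging.get_calibration('wrist'); f=240/np.tan(np.radians(c['fovy'])/2); M=np.array(c['mount'])
    h=.0148
    O=np.array([[h,-h,0],[h,h,0],[-h,h,0],[-h,-h,0],[h,-h,.022],[h,h,.022]])[:len(corners)]  # tool-like axes: x fwd,y right,z down
    I=np.array([[org[0]+(x+.5)/s-.5,org[1]+(y+.5)/s-.5] for x,y in corners])
    K=np.array([[f,0,c['cx']],[0,f,c['cy']],[0,0,1]])
    ok,rv,tv=cv2.solvePnP(O,I,K,None); e=np.abs(cv2.projectPoints(O,rv,tv,K,None)[0][:,0]-I).max()
    Rt=M[:3,:3]@cv2.Rodrigues(rv)[0]; tt=M[:3,:3]@tv[:,0]+M[:3,3]
    print('top ctr tool',tt.round(4),'euler deg',R.from_matrix(Rt).as_euler('xyz',degrees=True).round(2),'err px',e.round(2))
    return tt,Rt
E
python3 - <<'E'
from h import *
inhand([(116,98),(488,99),(479,490),(124,490),(140,163),(468,163)])
inhand([(105,75),(505,75),(491,495),(118,495),(131,120),(480,120)])
E
```

```text
top ctr tool [0.0931 0.     0.1689] euler deg [-0.42 -0.44  0.1 ] err px 0.54
top ctr tool [0.0924 0.0003 0.1605] euler deg [-0.2   5.    0.01] err px 0.42
```

```bash
sed -i 's/^SO=.*/SO=np.array([.0942,-.0003,.1824])/' h.py
python3 -m inch '[[[0,0,-0.1],0,0],[[0,0,-0.2],0,0],[[0,0,-0.2],0,0],[[0,0,0],0,0],[[0,0,0],0,0]]' 60
python3 - <<'E'
from h import *
plan2([.5308,-.187,.150],-27.7)
E
```

```text
time: 20.35
tcp_pos: [0.437, -0.1354, 0.3494]
orientation: [3.13, 0.059, -0.484]
wrist_force: [-0.3, 0.5, -5.5]
finger_gap: 0.0231
socket [ 0.5099 -0.1757  0.1617] ori [ 3.1301  0.059  -0.4843] yaw -27.75 roll u -0.008 tcp shift (old axes) [0.609 0.005 0.258] (new axes) [0.609 0.006 0.258]
F [-0.3  0.5 -5.5] T [ 0.09  0.16 -0.04] gap 0.0231 t 20.35
```

```bash
python3 -m inch '[[[0.15,0,0.02],0,0],[[0.2,0,0.03],0,0],[[0.2,0,0.03],0,0],[[0,0,0],0,0],[[0,0,0],0,0],[[0,0,0],0,0]]'
python3 - <<'E'
from h import *
plan2([.5308,-.187,.150],-27.7)
b,_=shot('wrist','w11.png')
cv2.imwrite('pics/w11c.png',cv2.resize(b[5:135,250:390],None,fx=4.5,fy=4.5,interpolation=cv2.INTER_CUBIC))
E
```

```text
time: 20.85
tcp_pos: [0.4587, -0.1469, 0.3435]
orientation: [3.13, 0.06, -0.484]
wrist_force: [0.0, 0.4, -3.8]
finger_gap: 0.0233
socket [ 0.5315 -0.1872  0.1559] ori [ 3.13    0.0597 -0.4845] yaw -27.76 roll u -0.01 tcp shift (old axes) [-0.009  0.003  0.147] (new axes) [-0.009  0.003  0.147]
F [ 0.   0.4 -3.8] T [ 0.1   0.06 -0.01] gap 0.0233 t 20.85
```

View pics/w11c.png

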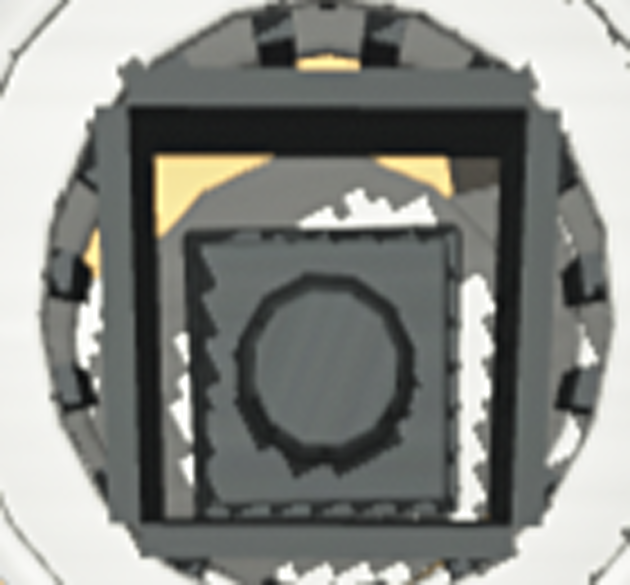

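Run:
```python
from h import *
np.set_printoptions(precision=4,suppress=True)
_,st=load('w11.png'); cm=cam('wrist',st); Rm=R.from_euler('xyz',st['orientation']).as_matrix()
tt,Rt=inhand([(131,110),(526,110),(511,524),(144,524),(154,155),(501,155)],(250,5))
sb=st['tcp_pos']+Rm@(tt+Rt@[0,0,.022]); up=-(Rm@Rt)[:,2]
tp=st['tcp_pos']+Rm@tt
print('socket top',tp,'bottom',sb,'up',up)
W=lambda c,z: ray(cm,(250+(c[0]+.5)/4.5-.5,5+(c[1]+.5)/4.5-.5),z)
a,b,c_,d=W((186,232),.131),W((461,230),.131),W((455,517),.131),W((205,517),.131)
print(a,b,np.linalg.norm(a-b)); v=b-a; print('ang',np.degrees(np.arctan2(v[1],v[0]))%90)
n=np.array([v[1],-v[0],0])/np.linalg.norm(v); 
for s in(1,-1):
  m=(a+b)/2+s*n*.014; print('ctr',m)
print('stud ctr', W((326,370),.142))
# nut top face 25mm
a,b=W((205,243),.134),W((446,241),.134); print(np.linalg.norm(a-b)); q=W((447,500),.134); r=W((213,503),.134); print(np.linalg.norm(q-r),np.linalg.norm(b-q),'c',(a+b+q+r)/4)
```

```text
top ctr tool [0.0926 0.0003 0.1624] euler deg [0.06 4.8  0.02] err px 0.67
socket top [ 0.5309 -0.1874  0.176 ] bottom [ 0.5313 -0.1878  0.154 ] up [-0.0164  0.0205  0.9997]
[ 0.548 -0.181  0.131] [ 0.5354 -0.2055  0.131 ] 0.027601144391762596
ang 62.766960101673504
ctr [ 0.5293 -0.1868  0.131 ]
ctr [ 0.5542 -0.1996  0.131 ]
stud ctr [ 0.5297 -0.187   0.142 ]
0.023849629409645457
0.02424664915598114 0.024353883971256377 c [ 0.5296 -0.1873  0.134 ]
```

```bash
python3 -m inch '[[[-0.04,0,0.1],-0.08,0],[[0.005,0,0.1],0,0],[[0.005,0,0.1],0,0],[[0,0,0],0,0],[[0,0,0],0,0],[[0,0,0],0,0]]'
python3 - <<'E'
from h import *
plan2([.5295,-.187,.112],-27.2)
b,_=shot('wrist','w12.png')
cv2.imwrite('pics/w12c.png',cv2.resize(b[5:135,250:390],None,fx=4.5,fy=4.5,interpolation=cv2.INTER_CUBIC))
E
```

```text
time: 21.4
tcp_pos: [0.4558, -0.1455, 0.3295]
orientation: [3.13, 0.062, -0.475]
wrist_force: [-0.4, 0.2, -2.7]
finger_gap: 0.0232
socket [ 0.5287 -0.1849  0.1417] ori [ 3.1304  0.0616 -0.4748] yaw -27.21 roll u -0.001 tcp shift (old axes) [0.088 0.029 0.738] (new axes) [0.088 0.029 0.738]
F [-0.4  0.2 -2.7] T [ 0.05  0.08 -0.01] gap 0.0232 t 21.4
```

View pics/w12c.png

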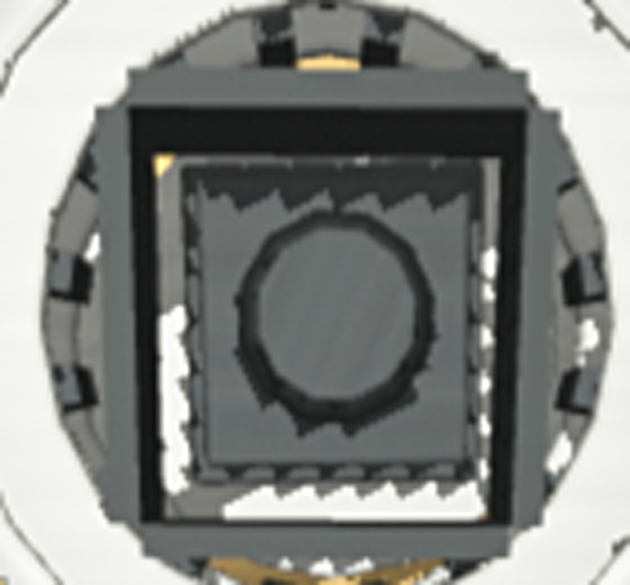

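Run:
```python
from h import *
np.set_printoptions(precision=4,suppress=True)
_,st=load('w12.png'); cm=cam('wrist',st); Rm=R.from_euler('xyz',st['orientation']).as_matrix()
tt,Rt=inhand([(131,110),(526,110),(511,524),(144,524),(153,157),(501,157)],(250,5))
sb=st['tcp_pos']+Rm@(tt+Rt@[0,0,.022]); print('bottom',sb)
W=lambda c,z: ray(cm,(250+(c[0]+.5)/4.5-.5,5+(c[1]+.5)/4.5-.5),z)
a,b,c,d=W((184,168),.131),W((482,166),.131),W((476,476),.131),W((200,481),.131)
print(np.linalg.norm(a-b),np.linalg.norm(c-d),np.linalg.norm(b-c),'c',(a+b+c+d)/4)
print('stud ctr', W((337,312),.142))
m=(a+b+c+d)/4-sb; print('move in tool units',Rm.T@[m[0],m[1],0]/.04)
m=W((337,312),.142)-sb; print('move in tool units stud',Rm.T@[m[0],m[1],0]/.04)
```

```text
top ctr tool [0.0926 0.0003 0.1622] euler deg [0.16 4.4  0.02] err px 0.8
bottom [ 0.5284 -0.1854  0.1399]
0.027354509827764193 0.02676982178074903 0.026915502492822374 c [ 0.5296 -0.1871  0.131 ]
stud ctr [ 0.53   -0.1872  0.142 ]
move in tool units [ 0.0474  0.023  -0.0027]
move in tool units stud [ 0.0568  0.0213 -0.0033]
```

```bash
python3 -m inch '[[[0.05,0.02,0],0,0],[[0.006,0,0.08],0,0],[[0.006,0,0.08],0,0],[[0.006,0,0.08],0,0],[[0,0,0],0,0],[[0,0,0],0,0],[[0,0,0],0,0]]'
python3 - <<'E'
from h import *
plan2([.5295,-.187,.112],-27.2)
b,_=shot('wrist','w13.png')
cv2.imwrite('pics/w13c.png',cv2.resize(b[5:135,250:390],None,fx=4.5,fy=4.5,interpolation=cv2.INTER_CUBIC))
E
```

```text
time: 22.03
tcp_pos: [0.4577, -0.1476, 0.3193]
orientation: [3.131, 0.06, -0.475]
wrist_force: [-0.6, 0.2, -4.2]
finger_gap: 0.0236
socket [ 0.5308 -0.1871  0.1315] ori [ 3.1305  0.0605 -0.475 ] yaw -27.22 roll u -0.003 tcp shift (old axes) [0.    0.007 0.488] (new axes) [0.    0.007 0.488]
F [-0.6  0.2 -4.2] T [0.02 0.08 0.01] gap 0.0236 t 22.0333
```

View pics/w13c.png

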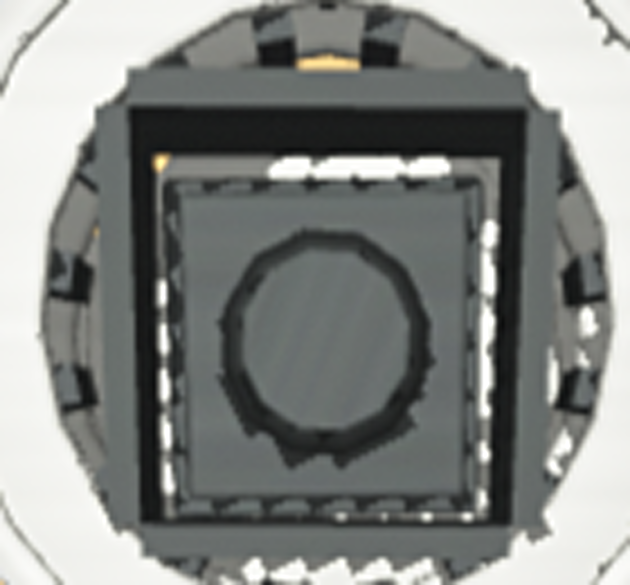

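Run:
```python
from h import *
np.set_printoptions(precision=4,suppress=True)
_,st=load('w13.png'); cm=cam('wrist',st); Rm=R.from_euler('xyz',st['orientation']).as_matrix()
tt,Rt=inhand([(131,110),(526,110),(511,524),(144,524),(153,157),(500,157)],(250,5))
sb=st['tcp_pos']+Rm@(tt+Rt@[0,0,.022]); print('bottom',sb,'up',-(Rm@Rt)[:,2])
W=lambda c,z: ray(cm,(250+(c[0]+.5)/4.5-.5,5+(c[1]+.5)/4.5-.5),z)
a,b,c,d=W((166,182),.131),W((480,182),.131),W((475,514),.131),W((180,514),.131)
print(np.linalg.norm(a-b),np.linalg.norm(c-d),np.linalg.norm(b-c),'c',(a+b+c+d)/4)
print('stud ctr', W((326,340),.142))
m=(a+b+c+d)/4-sb; print('move in tool units',Rm.T@[m[0],m[1],0]/.04)
m=W((326,340),.142)-sb; print('move in tool units stud',Rm.T@[m[0],m[1],0]/.04)
v=b-a; print(np.degrees(np.arctan2(v[1],v[0]))%90)
```

```text
top ctr tool [0.0926 0.0003 0.1623] euler deg [0.27 4.4  0.01] err px 0.7
bottom [ 0.5305 -0.1876  0.1297] up [-0.0116  0.0131  0.9998]
0.027207722676775726 0.027106202928814327 0.027407733733455238 c [ 0.5296 -0.187   0.131 ]
stud ctr [ 0.5299 -0.1871  0.142 ]
move in tool units [-0.0253 -0.0029  0.0015]
move in tool units stud [-0.0185 -0.0048  0.0011]
62.94429332095851
```

```bash
python3 -m inch '[[[-0.02,-0.005,0],0,0],[[0.006,0,0.08],0,0],[[0.006,0,0.08],0,0],[[0,0,0],0,0],[[0,0,0],0,0]]'
python3 -m inch '[[[0.006,0,0.08],0,0],[[0,0,0],0,0],[[0,0,0],0,0]]'
python3 - <<'E'
from h import *
plan2([.5295,-.187,.112],-27.2)
b,_=shot('wrist','w14.png')
cv2.imwrite('pics/w14c.png',cv2.resize(b[5:135,250:390],None,fx=4.5,fy=4.5,interpolation=cv2.INTER_CUBIC))
E
```

```text
time: 22.5
tcp_pos: [0.4572, -0.1471, 0.3126]
orientation: [3.131, 0.06, -0.475]
wrist_force: [0.3, 0.2, -4.2]
finger_gap: 0.0233
time: 22.75
tcp_pos: [0.4572, -0.1472, 0.3089]
orientation: [3.131, 0.06, -0.475]
wrist_force: [-0.3, -0.7, -4.6]
finger_gap: 0.0238
socket [ 0.5303 -0.1867  0.1212] ori [ 3.1305  0.06   -0.475 ] yaw -27.21 roll u -0.002 tcp shift (old axes) [-0.001  0.013  0.231] (new axes) [-0.001  0.013  0.231]
F [-0.3 -0.7 -4.6] T [ 0.12  0.05 -0.  ] gap 0.0238 t 22.75
```

View pics/w14c.png

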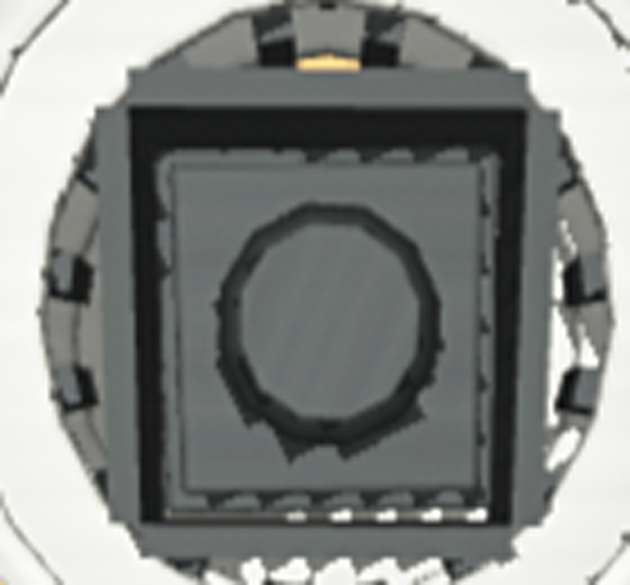

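```bash
python3 -m inch '[[[0.006,0,0.08],0,0],[[0,0,0],0,0],[[0,0,0],0,0]]'
python3 -m inch '[[[0.004,0,0.06],0,0],[[0,0,0],0,0],[[0,0,0],0,0]]'
python3 - <<'E'
from h import *
plan2([.5295,-.187,.112],-27.2)
E
```

```text
time: 23.05
tcp_pos: [0.4573, -0.1473, 0.3055]
orientation: [3.131, 0.06, -0.475]
wrist_force: [-0.1, 0.1, -4.5]
finger_gap: 0.0236
time: 23.3
tcp_pos: [0.4572, -0.1473, 0.3028]
orientation: [3.131, 0.06, -0.475]
wrist_force: [1.0, 0.1, -4.1]
finger_gap: 0.0235
socket [ 0.5304 -0.1868  0.1151] ori [ 3.1305  0.0599 -0.4749] yaw -27.21 roll u -0.001 tcp shift (old axes) [-0.013  0.013  0.078] (new axes) [-0.013  0.013  0.078]
F [ 1.   0.1 -4.1] T [0.14 0.06 0.02] gap 0.0235 t 23.3
```

```bash
python3 -m inch '[[[0,0,0.06],0,0],[[0,0,0],0,0],[[0,0,0],0,0]]'
python3 -m inch '[[[0,0,0.06],0,0],[[0,0,0],0,0],[[0,0,0],0,0]]'
python3 - <<'E'
from h import *
plan2([.5295,-.187,.112],-27.2)
b,_=shot('wrist','w15.png'); b,_=shot('scene','s15.png')
cv2.imwrite('pics/s15c.png',cv2.resize(b[130:260,230:360],None,fx=4.5,fy=4.5,interpolation=cv2.INTER_CUBIC))
E
```

```text
time: 23.55
tcp_pos: [0.4573, -0.1474, 0.3005]
orientation: [3.131, 0.059, -0.475]
wrist_force: [0.4, 0.5, -3.5]
finger_gap: 0.0236
time: 23.8
tcp_pos: [0.4575, -0.1473, 0.2994]
orientation: [3.131, 0.058, -0.475]
wrist_force: [-4.1, 0.9, -0.6]
finger_gap: 0.0234
socket [ 0.531  -0.1869  0.1119] ori [ 3.1309  0.0577 -0.4748] yaw -27.2 roll u -0.001 tcp shift (old axes) [-0.033  0.018 -0.001] (new axes) [-0.033  0.018 -0.001]
F [-4.1  0.9 -0.6] T [0.25 0.26 0.02] gap 0.0234 t 23.8
```

View pics/w15.png

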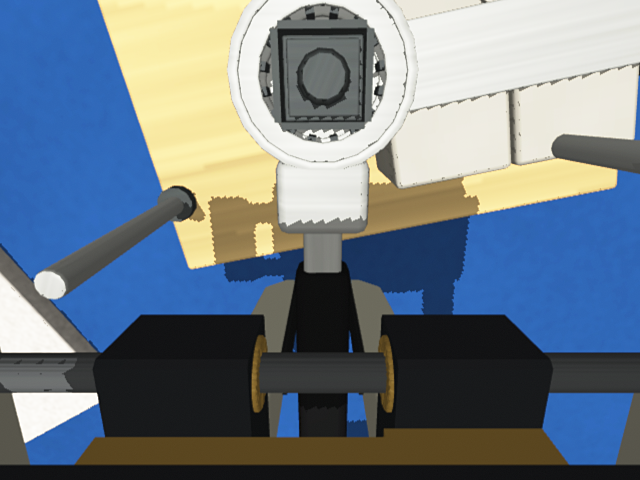

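View pics/s15c.png

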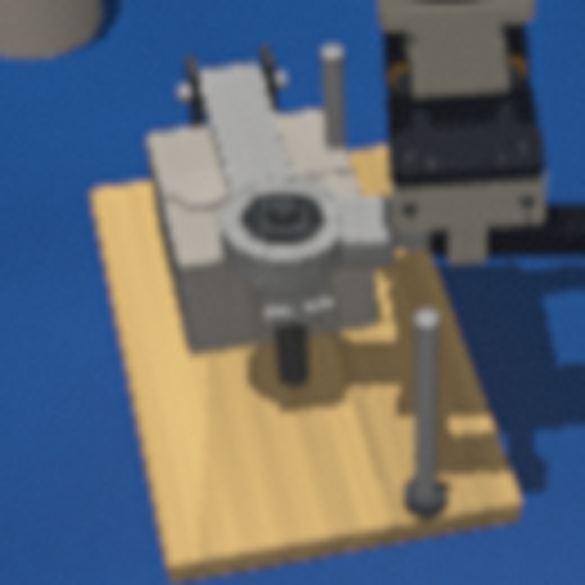

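```bash
python3 -m inch '[[[-0.03,0.005,0.05],0,0],[[0,0,0],0,0],[[0,0,0],0,0]]'
python3 - <<'E'
from h import *
plan2([.5295,-.187,.112],-27.2)
b,_=shot('wrist','w16.png')
cv2.imwrite('pics/w16c.png',cv2.resize(b[5:135,250:390],None,fx=4.5,fy=4.5,interpolation=cv2.INTER_CUBIC))
E
```

```text
time: 24.15
tcp_pos: [0.4568, -0.1471, 0.2987]
orientation: [3.131, 0.054, -0.475]
wrist_force: [-4.1, 2.5, 3.3]
finger_gap: 0.0235
socket [ 0.5309 -0.187   0.1115] ori [ 3.1313  0.0544 -0.4747] yaw -27.2 roll u 0.001 tcp shift (old axes) [-0.032  0.017 -0.012] (new axes) [-0.032  0.017 -0.012]
F [-4.1  2.5  3.3] T [0.24 0.18 0.03] gap 0.0235 t 24.15
```

View pics/w16c.png

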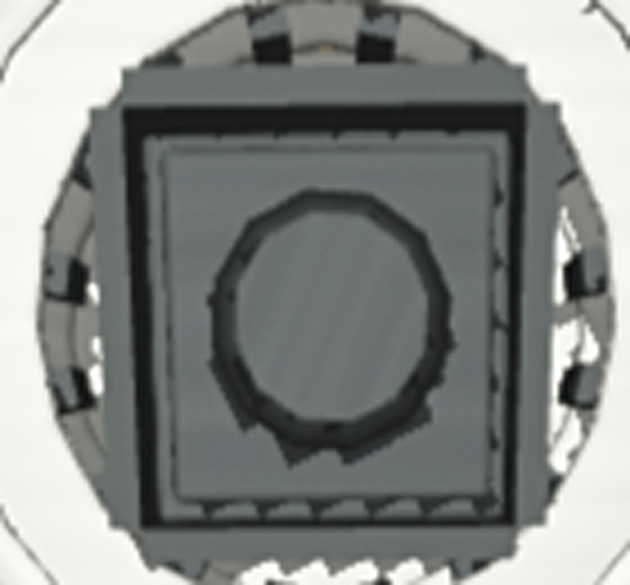

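```bash
cat >> h.py <<'E'
N=np.array([.5297,-.187])
def tq():
    st=monitor.state(); Rm=R.from_euler('xyz',st['orientation']).as_matrix()
    F=np.array(st['wrist_force']); T=np.array(st['wrist_torque']); r=st['tcp_pos'][:2]-N
    M=T[2]+r[0]*F[1]-r[1]*F[0]
    s=st['tcp_pos']+Rm@SO
    print('t %.2f yaw %.2f pitch %.3f roll %.3f socket'%(st['time'],np.degrees(st['orientation'][2]),st['orientation'][1],st['orientation'][0]),s.round(4),'tcpz %.4f r %.4f'%(st['tcp_pos'][2],np.hypot(*r)),'F',F.round(1),'T',T.round(2),'Mnut %.3f'%M,'gap %.4f'%st['finger_gap'])
E
python3 -c "
from h import *
tq()"
python3 -m inch '[[[0.003,-0.13,0.01],0.5,0],[[0.013,-0.25,0.01],1,0],[[0.013,-0.25,0.01],1,0],[[0,0,0],0,0],[[0,0,0],0,0]]'
python3 -c "
from h import *
tq()"
```

```text
t 24.20 yaw -27.20 pitch 0.054 roll 3.131 socket [ 0.5309 -0.187   0.1114] tcpz 0.2987 r 0.0831 F [-2.6  1.7  2.4] T [0.21 0.1  0.04] Mnut 0.028 gap 0.0238
time: 24.62
tcp_pos: [0.4712, -0.1257, 0.2981]
orientation: [3.116, 0.05, -0.749]
wrist_force: [-2.9, 0.3, 2.1]
finger_gap: 0.0234
t 24.62 yaw -42.94 pitch 0.050 roll 3.116 socket [ 0.5305 -0.1867  0.1113] tcpz 0.2981 r 0.0847 F [-2.9  0.3  2.1] T [-0.07  0.27 -0.04] Mnut 0.118 gap 0.0234
```

```bash
python3 -m inch '[[[0.003,-0.13,0.01],0.5,0],[[0.013,-0.25,0.01],1,0],[[0.013,-0.25,0.01],1,0],[[0,0,0],0,0],[[0,0,0],0,0]]'
python3 -c "
from h import *
tq()"
```

```text
time: 25.03
tcp_pos: [0.4909, -0.1094, 0.2975]
orientation: [3.104, 0.041, -1.018]
wrist_force: [-3.4, 0.8, 2.8]
finger_gap: 0.0236
t 25.03 yaw -58.32 pitch 0.041 roll 3.104 socket [ 0.5308 -0.1866  0.1115] tcpz 0.2975 r 0.0868 F [-3.4  0.8  2.8] T [ 0.09  0.32 -0.1 ] Mnut 0.137 gap 0.0236
```

```bash
python3 - <<'E'
from h import *
b,_=shot('wrist','w17.png'); tq()
E
python3 -m inch '[[[0.003,0.13,0],-0.5,0],[[0.013,0.25,0],-1,0],[[0.013,0.25,0],-1,0],[[0.013,0.25,0],-1,0],[[0,0,0],0,0]]'
python3 -c "
from h import *
tq()"
```

```text
t 25.08 yaw -58.34 pitch 0.041 roll 3.104 socket [ 0.5306 -0.1867  0.1115] tcpz 0.2975 r 0.0867 F [-3.5  1.7  4.4] T [ 0.23  0.08 -0.07] Mnut 0.130 gap 0.0240
time: 25.5
tcp_pos: [0.4635, -0.1349, 0.2981]
orientation: [3.122, 0.051, -0.627]
wrist_force: [0.0, 2.8, 1.9]
finger_gap: 0.0238
t 25.50 yaw -35.92 pitch 0.051 roll 3.122 socket [ 0.5302 -0.1873  0.1111] tcpz 0.2981 r 0.0843 F [0.  2.8 1.9] T [ 0.33 -0.24  0.16] Mnut -0.032 gap 0.0238
```

View pics/w17.png

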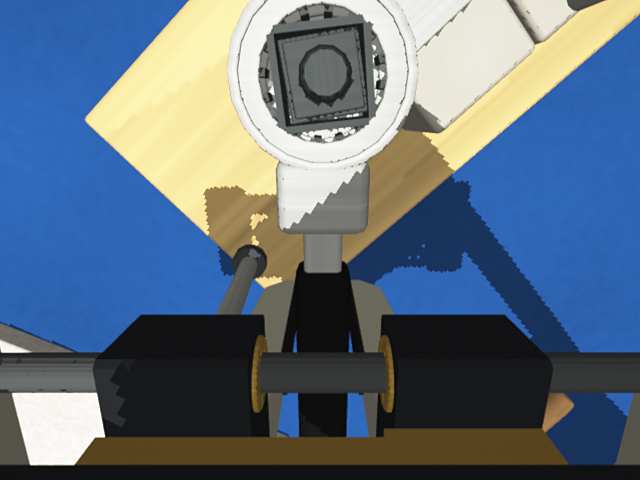

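```bash
python3 -m inch '[[[0.003,0.13,0],-0.5,0],[[0.013,0.25,0],-1,0],[[0.013,0.25,0],-1,0],[[0.013,0.25,0],-1,0],[[0.013,0.25,0],-1,0],[[0.013,0.25,0],-1,0],[[0.013,0.25,0],-1,0],[[0.013,0.25,0],-1,0],[[0.013,0.25,0],-1,0],[[0,0,0],0,0],[[0,0,0],0,0]]'
python3 - <<'E'
from h import *
tq(); shot('wrist','w18.png')
E
```

```text
time: 26.42
tcp_pos: [0.4488, -0.2183, 0.2971]
orientation: [-3.111, 0.04, 0.278]
wrist_force: [-2.1, 3.8, 3.0]
finger_gap: 0.0237
t 26.42 yaw 15.92 pitch 0.040 roll -3.111 socket [ 0.5307 -0.1889  0.1111] tcpz 0.2971 r 0.0867 F [-2.1  3.8  3. ] T [ 0.66 -0.05  0.32] Mnut -0.055 gap 0.0237
```

View pics/w18.png

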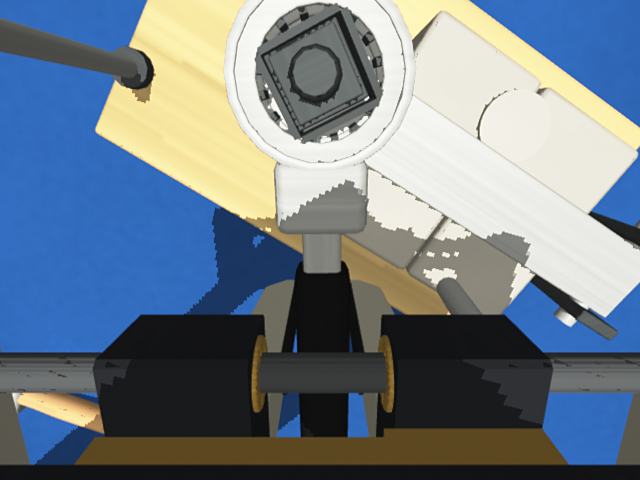

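```bash
python3 -m inch '[[[0.003,0.13,0],-0.5,0],[[0.013,0.25,0],-1,0],[[0,0,0],0,0],[[0,0,0],0,0]]'
python3 - <<'E'
from h import *
tq()
E
python3 -m inch '[[[0.003,-0.13,0],0.5,0],[[0.013,-0.25,0],1,0],[[0.013,-0.25,0],1,0],[[0.013,-0.25,0],1,0],[[0.013,-0.25,0],1,0],[[0.013,-0.25,0],1,0],[[0.013,-0.25,0],1,0],[[0.013,-0.25,0],1,0],[[0,0,0],0,0]]'
python3 - <<'E'
from h import *
tq()
E
```

```text
time: 26.8
tcp_pos: [0.4538, -0.2306, 0.2968]
orientation: [-3.105, 0.036, 0.424]
wrist_force: [-2.8, 1.6, 4.3]
finger_gap: 0.0237
t 26.80 yaw 24.30 pitch 0.036 roll -3.105 socket [ 0.5307 -0.1881  0.1112] tcpz 0.2968 r 0.0875 F [-2.8  1.6  4.3] T [0.42 0.06 0.24] Mnut -0.003 gap 0.0237
time: 27.55
tcp_pos: [0.4531, -0.1498, 0.2986]
orientation: [3.138, 0.046, -0.447]
wrist_force: [2.3, -2.1, -1.3]
finger_gap: 0.0236
t 27.55 yaw -25.63 pitch 0.046 roll 3.138 socket [ 0.5302 -0.1871  0.112 ] tcpz 0.2986 r 0.0852 F [ 2.3 -2.1 -1.3] T [-0.18 -0.51  0.12] Mnut 0.201 gap 0.0236
```

```bash
python3 -m inch '[[[0.003,-0.13,0.02],0.5,0],[[0.013,-0.25,0.02],1,0],[[0.013,-0.25,0.02],1,0],[[0.013,-0.25,0.01],1,0],[[0.013,-0.25,0.01],1,0],[[0.005,-0.12,0.01],0.5,0],[[0,0,0],0,0],[[0,0,0],0,0]]'
python3 - <<'E'
from h import *
tq(); shot('wrist','w19.png')
E
```

```text
time: 28.22
tcp_pos: [0.4862, -0.1098, 0.2972]
orientation: [3.115, 0.03, -1.0]
wrist_force: [-0.6, -0.3, 1.3]
finger_gap: 0.0237
t 28.22 yaw -57.32 pitch 0.030 roll 3.115 socket [ 0.5303 -0.187   0.1121] tcpz 0.2972 r 0.0886 F [-0.6 -0.3  1.3] T [ 0.06 -0.14  0.19] Mnut 0.251 gap 0.0237
```

View pics/w19.png

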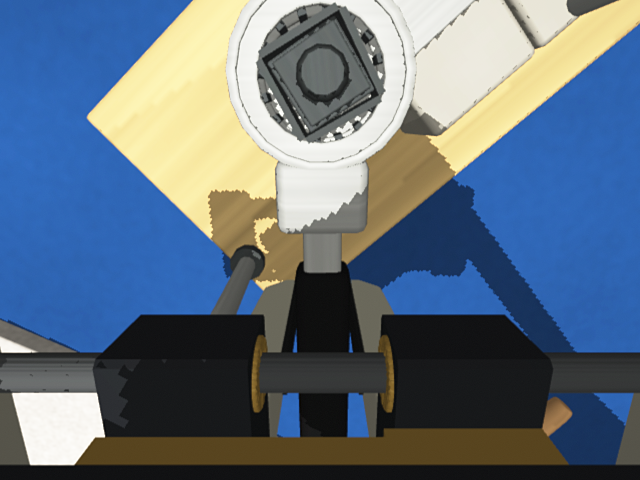

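```bash
python3 -m inch '[[[0.003,0.13,0],-0.5,0],[[0.013,0.25,0],-1,0],[[0.013,0.25,0],-1,0],[[0.013,0.25,0],-1,0],[[0.013,0.25,0],-1,0],[[0.013,0.25,0],-1,0],[[0.013,0.25,0],-1,0],[[0.013,0.25,0],-1,0],[[0.013,0.25,0],-1,0],[[0.013,0.25,0],-1,0],[[0,0,0],0,0]]'
python3 -c "
from h import *
tq()"
python3 -m inch '[[[0.003,0.13,0.01],-0.5,0],[[0.013,0.25,0.01],-1,0],[[0.013,0.25,0.01],-1,0],[[0,0,0],0,0],[[0,0,0],0,0]]'
python3 -c "
from h import *
tq()"
```

```text
time: 29.18
tcp_pos: [0.4407, -0.196, 0.2971]
orientation: [-3.13, 0.026, 0.06]
wrist_force: [5.2, 3.7, -0.3]
finger_gap: 0.0233
t 29.18 yaw 3.46 pitch 0.026 roll -3.130 socket [ 0.5299 -0.1882  0.1124] tcpz 0.2971 r 0.0894 F [ 5.2  3.7 -0.3] T [ 0.6  -1.01  0.19] Mnut -0.094 gap 0.0233
time: 29.6
tcp_pos: [0.4449, -0.2209, 0.2959]
orientation: [-3.122, 0.017, 0.325]
wrist_force: [2.4, 3.4, 2.3]
finger_gap: 0.0233
t 29.60 yaw 18.63 pitch 0.017 roll -3.122 socket [ 0.53   -0.1881  0.1119] tcpz 0.2959 r 0.0913 F [2.4 3.4 2.3] T [ 0.64 -0.68  0.27] Mnut 0.068 gap 0.0233
```

```bash
python3 -m inch '[[[0.01,0.2,0.01],-0.9,0],[[0,0,0],0,0],[[0,0,0],0,0]]'
python3 - <<'E'
from h import *
tq(); b,_=shot('wrist','w20.png'); b2,_=shot('scene','s20.png')
cv2.imwrite('pics/w20c.png',np.hstack([cv2.resize(b[0:135,245:395],(500,450),interpolation=cv2.INTER_CUBIC),cv2.resize(b2[150:240,250:310],(300,450),interpolation=cv2.INTER_CUBIC)]))
E
```

```text
time: 29.85
tcp_pos: [0.4475, -0.2276, 0.2957]
orientation: [-3.12, 0.015, 0.409]
wrist_force: [1.3, 0.4, 2.0]
finger_gap: 0.0236
t 29.85 yaw 23.41 pitch 0.015 roll -3.120 socket [ 0.5299 -0.1874  0.112 ] tcpz 0.2957 r 0.0916 F [1.3 0.4 2. ] T [ 0.38 -0.48 -0.  ] Mnut 0.024 gap 0.0236
```

View pics/w20c.png

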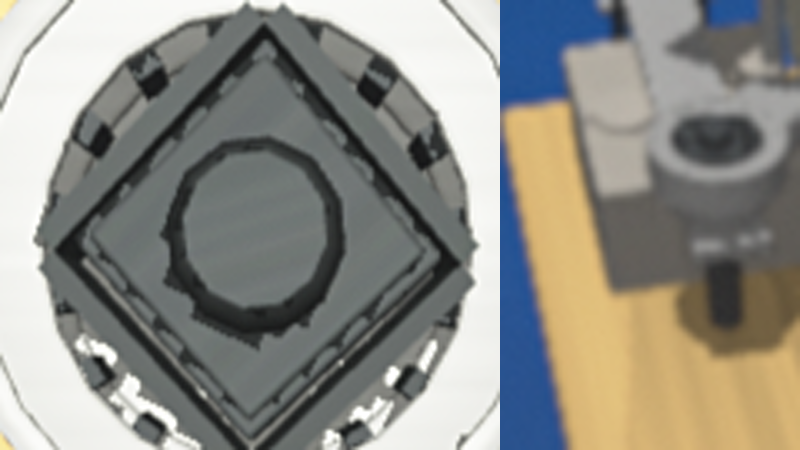

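```bash
python3 -m inch '[[[0.003,-0.13,0],0.5,0],[[0.013,-0.25,0],1,0],[[0.013,-0.25,0],1,0],[[0.013,-0.25,0.01],1,0],[[0.013,-0.25,0.01],1,0],[[0,0,0],0,0]]'
python3 -c "
from h import *
tq()"
python3 -m inch '[[[0.003,-0.13,0.01],0.5,0],[[0.006,-0.13,0.01],0.5,0],[[0,0,0],0,0]]'
python3 -c "
from h import *
tq()"
```

```text
time: 30.45
tcp_pos: [0.4399, -0.1804, 0.2962]
orientation: [-3.133, 0.019, -0.099]
wrist_force: [1.6, -0.3, 1.1]
finger_gap: 0.0233
t 30.45 yaw -5.68 pitch 0.019 roll -3.133 socket [ 0.5303 -0.1875  0.1121] tcpz 0.2962 r 0.0900 F [ 1.6 -0.3  1.1] T [-0.01 -0.59  0.14] Mnut 0.161 gap 0.0233
time: 30.7
tcp_pos: [0.4413, -0.1699, 0.2961]
orientation: [-3.138, 0.019, -0.205]
wrist_force: [1.4, 0.1, 1.9]
finger_gap: 0.0237
t 30.70 yaw -11.76 pitch 0.019 roll -3.138 socket [ 0.5303 -0.1875  0.112 ] tcpz 0.2961 r 0.0900 F [1.4 0.1 1.9] T [ 0.07 -0.58  0.16] Mnut 0.128 gap 0.0237
```

```bash
for i in 1; do python3 -m inch '[[[0.003,-0.13,0],0.5,0],[[0.006,-0.13,0],0.5,0],[[0,0,0],0,0]]' >/dev/null; python3 -c "
from h import *
tq()"; done
python3 -m inch '[[[0.003,-0.13,0],0.5,0],[[0.006,-0.13,0],0.5,0],[[0,0,0],0,0]]' >/dev/null; python3 -c "
from h import *
tq()"
python3 -m inch '[[[0.003,-0.13,0],0.5,0],[[0.006,-0.13,0],0.5,0],[[0,0,0],0,0]]' >/dev/null
python3 - <<'E'
from h import *
tq(); b,_=shot('wrist','w21.png'); cv2.imwrite('pics/w21c.png',cv2.resize(b[0:135,245:395],(500,450),interpolation=cv2.INTER_CUBIC))
E
```

```text
t 30.95 yaw -17.53 pitch 0.019 roll 3.141 socket [ 0.5303 -0.1876  0.1121] tcpz 0.2962 r 0.0900 F [2.3 1.2 1.9] T [ 0.18 -0.64  0.21] Mnut 0.043 gap 0.0239
t 31.20 yaw -23.13 pitch 0.019 roll 3.138 socket [ 0.5302 -0.1876  0.1119] tcpz 0.2961 r 0.0899 F [2.  1.2 2.1] T [ 0.28 -0.57  0.24] Mnut 0.072 gap 0.0233
t 31.45 yaw -28.60 pitch 0.020 roll 3.135 socket [ 0.5301 -0.1876  0.1118] tcpz 0.2960 r 0.0899 F [1.  1.5 3.7] T [ 0.31 -0.53  0.3 ] Mnut 0.135 gap 0.0235
```

View pics/w21c.png

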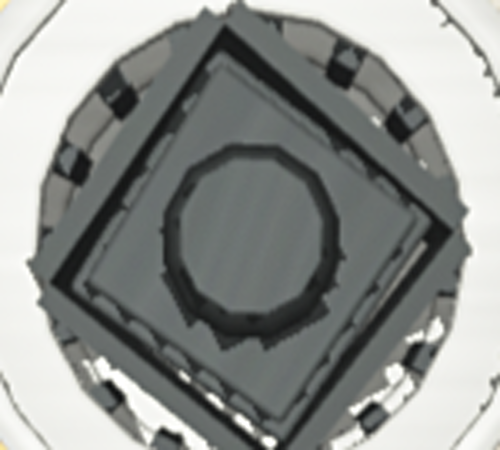

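```bash
cat > m.py <<'E'
from h import *
import time
a=[]
for i in range(1): tq()
E
python3 -m inch '[[[0.003,-0.1,0],0.4,0],[[0.003,-0.1,0],0.4,0]]' >/dev/null; python3 m.py
python3 -m inch '[[[0.003,-0.1,0],0.4,0],[[0.003,-0.1,0],0.4,0]]' >/dev/null; python3 m.py
```

```text
t 31.67 yaw -32.79 pitch 0.020 roll 3.130 socket [ 0.5293 -0.189   0.1117] tcpz 0.2960 r 0.0898 F [-3.6 -4.5  5.2] T [-0.82  0.55  1.05] Mnut 1.566 gap 0.0236
t 31.83 yaw -37.20 pitch 0.020 roll 3.122 socket [ 0.5277 -0.1915  0.1116] tcpz 0.2958 r 0.0895 F [-7.  -7.4  5.5] T [-1.17  1.15  1.34] Mnut 2.245 gap 0.0237
```

```bash
python3 -m inch '[[[0.003,-0.1,0],0.4,0]]' >/dev/null; python3 m.py
python3 -m inch '[[[0.003,-0.1,0],0.4,0]]' >/dev/null; python3 m.py
```

```text
t 31.92 yaw -39.40 pitch 0.020 roll 3.116 socket [ 0.5264 -0.1932  0.1115] tcpz 0.2957 r 0.0892 F [ -6.6 -13.2   6.5] T [-2.2   0.86  1.33] Mnut 2.617 gap 0.0240
t 32.00 yaw -41.60 pitch 0.019 roll 3.110 socket [ 0.5249 -0.1953  0.1114] tcpz 0.2955 r 0.0889 F [ -6.1 -14.6   6.3] T [-2.51  0.7   1.5 ] Mnut 2.847 gap 0.0243
```

Run:
```python
from h import *
b,st=shot('wrist','w22.png'); tq(); r=st['tcp_pos'][:2]-N; print(np.degrees(np.arctan2(r[1],r[0]))-180)
```

```text
t 32.05 yaw -41.78 pitch 0.018 roll 3.109 socket [ 0.5249 -0.1957  0.1116] tcpz 0.2956 r 0.0887 F [ -9.9 -11.1   7.1] T [-1.84  1.3   1.22] Mnut 2.538 gap 0.0237
-39.07685245359886
```

View pics/w22.png

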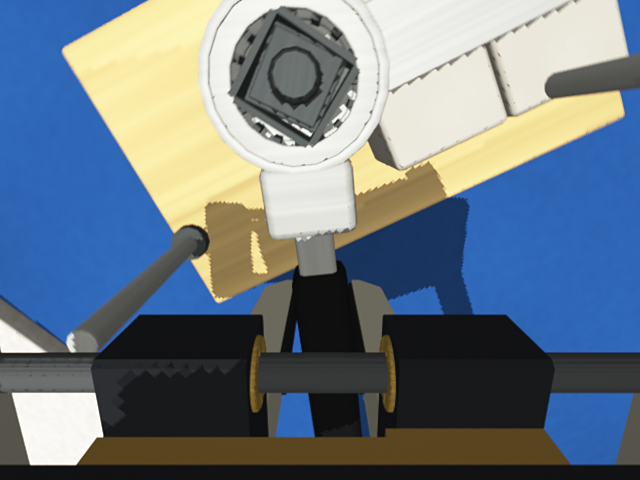

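Run:
```python
from h import *
a,_=load('w21.png'); b,_=load('w22.png')
f=lambda x: cv2.resize(x[0:290,190:400],None,fx=1.9,fy=2.05,interpolation=cv2.INTER_CUBIC)
f=lambda x: cv2.resize(x[0:290,195:395],None,fx=2,fy=2,interpolation=cv2.INTER_CUBIC)
cv2.imwrite('pics/cmp3.png',np.hstack([f(a),f(b)]))
```

```text
(no output)
```

View pics/cmp3.png

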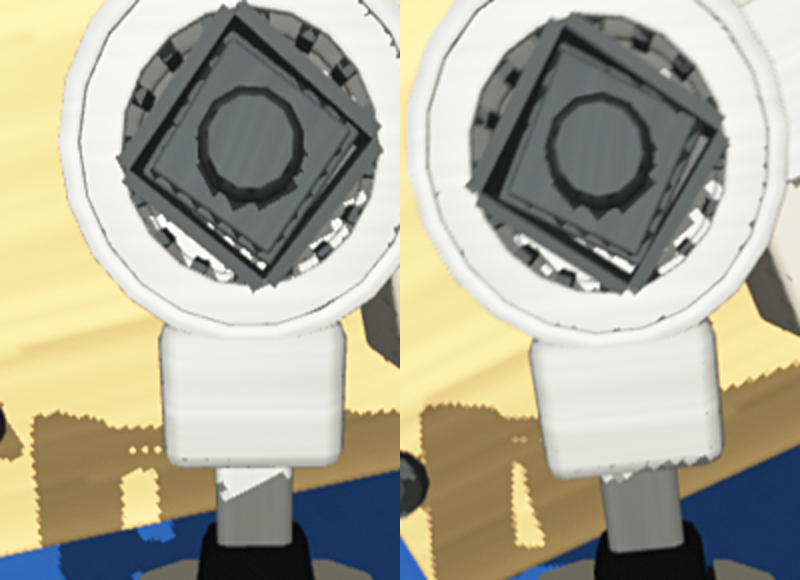

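Run:
```python
from h import *
np.set_printoptions(precision=4,suppress=True)
def go(fn,soc,blk):
    _,st=load(fn); cm=cam('wrist',st)
    W=lambda c,z=.134: ray(cm,(195+(c[0]+.5)/2-.5,(c[1]+.5)/2-.5),z)
    P=[W(c) for c in soc]; A=[]
    for i in range(4): d=P[(i+1)%4]-P[i]; A.append((np.degrees(np.arctan2(d[1],d[0]))%90))
    d=[P[2]-P[0],P[3]-P[1]]
    D=[(np.degrees(np.arctan2(q[1],q[0]))+45)%90 for q in d]
    B=[W(c) for c in blk]
    h=[np.degrees(np.arctan2(*(B[i]-B[i+1])[[1,0]])) for i in (0,2)]
    e=B[4]-B[5]; h.append(np.degrees(np.arctan2(e[1],e[0]))-90)
    print(fn,'socket',np.round(A,1),np.round(D,1),'ctr',sum(P)/4,'handle yaw',np.round(h,1),'tool yaw',np.degrees(st['orientation'][2]), 'line to N from tcp')
go('w21.png',[(118,160),(240,5),(380,150),(255,285)],[(160,330),(168,460),(346,325),(340,460),(170,463),(340,465)])
go('w22.png',[(68,188),(155,20),(325,122),(232,292)],[(131,345),(152,470),(312,320),(320,450),(152,475),(318,452)])
```

```text
w21.png socket [19.4 19.1 17.7 20. ] [18.5 19.6] ctr [ 0.5293 -0.1867  0.134 ] handle yaw [-27.1 -29.2 -29.4] tool yaw -28.603146771160837 line to N from tcp
w22.png socket [16.7 20.4 18.7 16.6] [17.  19.2] ctr [ 0.5299 -0.1863  0.134 ] handle yaw [-34.6 -36.7 -33.9] tool yaw -41.59941141929288 line to N from tcp
```

```bash
python3 -m inch '[[[0,0,0],0,0]]' >/dev/null
python3 - <<'E'
from h import *
tq(); b,st=shot('wrist','w23.png'); tq()
E
```

```text
t 32.13 yaw -41.51 pitch 0.019 roll 3.106 socket [ 0.524  -0.1971  0.1117] tcpz 0.2957 r 0.0885 F [-2.3 -0.2  6.1] T [0.09 0.02 1.52] Mnut 1.660 gap 0.0243
t 32.18 yaw -41.48 pitch 0.019 roll 3.106 socket [ 0.5241 -0.1971  0.1117] tcpz 0.2957 r 0.0885 F [-5.7 -4.3  7.1] T [-0.61  0.5   1.48] Mnut 2.089 gap 0.0244
```

Run:
```python
from h import *
f=lambda x: cv2.resize(x[0:145,195:395],None,fx=4,fy=4,interpolation=cv2.INTER_CUBIC)
for n in('17','19','23','21','22'):
    a,_=load(f'w{n}.png'); cv2.imwrite(f'pics/z{n}.png',f(a))
```

```text
(no output)
```

View pics/z17.png

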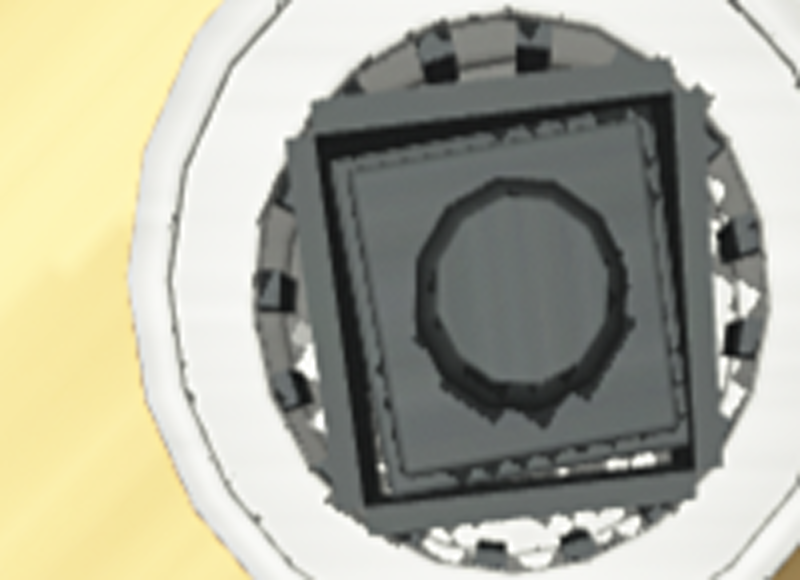

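View pics/z19.png

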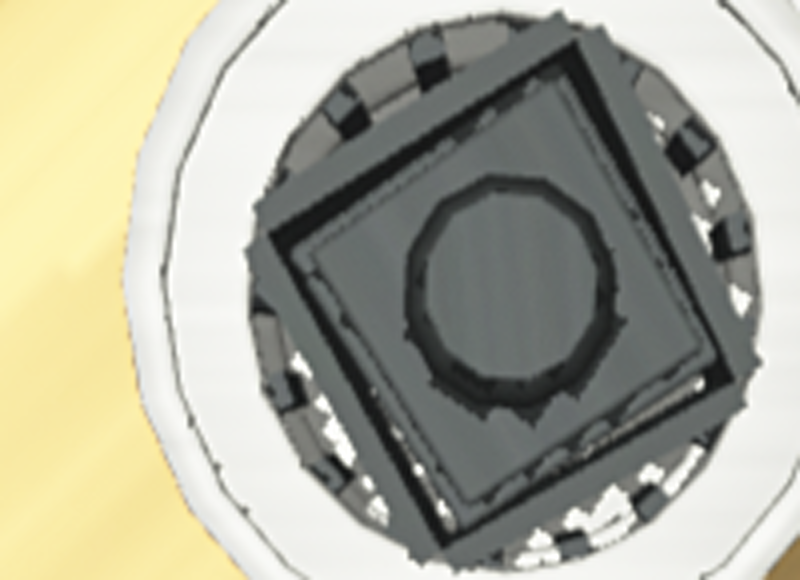

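View pics/z23.png

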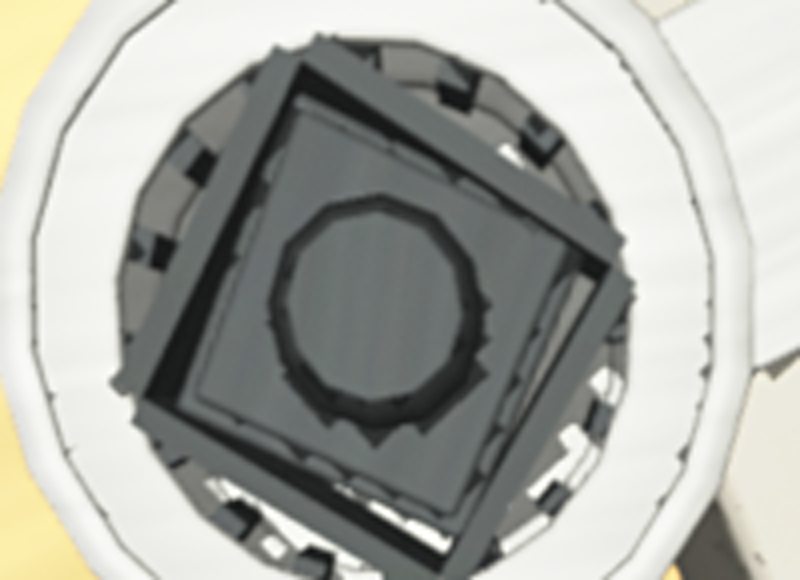

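View pics/z21.png

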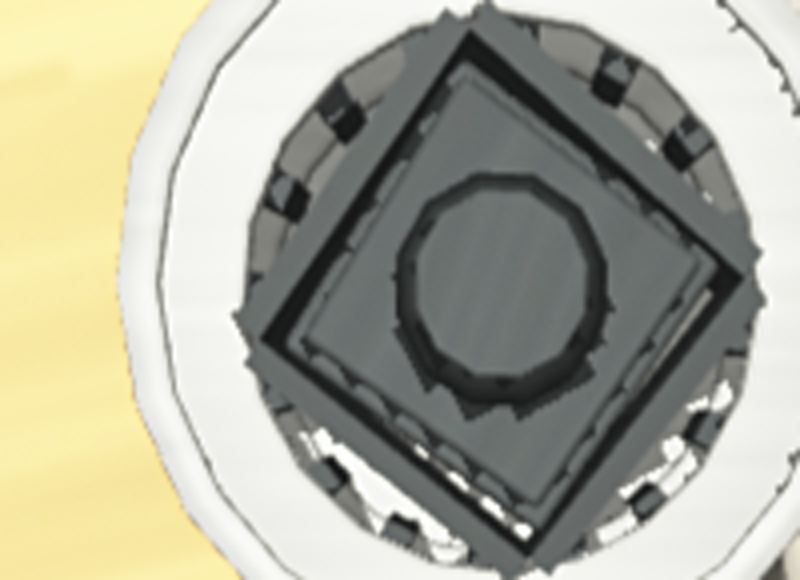

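Run:
```python
from h import *
np.set_printoptions(precision=4,suppress=True)
S={'17':[(318,135),(672,95),(692,468),(366,505)],'19':[(575,42),(733,380),(445,548),(272,235)],'21':[(470,33),(740,272),(530,555),(265,340)],'23':[(300,68),(608,270),(450,572),(152,405)]}
for k,soc in S.items():
    _,st=load(f'w{k}.png'); cm=cam('wrist',st)
    P=np.array([ray(cm,(195+(c[0]+.5)/4-.5,(c[1]+.5)/4-.5),.134)[:2] for c in soc])
    # similarity fit to square of 29.6 via complex
    z=P[:,0]+1j*P[:,1]; z=z-z.mean(); q=.0148*np.array([1-1j,-1-1j,-1+1j,1+1j])  # clockwise order from above
    w=(z*q.conj()).sum()/(abs(q)**2).sum(); 
    print(k,'socket',round(np.degrees(np.angle(w))%90,2),'scale',round(abs(w),3),'res mm',np.round(abs(z-w*q)*1e3,2),'ctr',P.mean(0),'yaw tool',round(np.degrees(st['orientation'][2]),2),'diff',round((np.degrees(np.angle(w))-np.degrees(st['orientation'][2]))%90,2))
```

```text
17 socket 37.72 scale 0.995 res mm [0.03 0.15 0.19 0.12] ctr [ 0.5302 -0.1861] yaw tool -58.32 diff 6.04
19 socket 61.94 scale 0.993 res mm [0.21 0.21 0.08 0.09] ctr [ 0.5298 -0.1861] yaw tool -57.32 diff 29.26
21 socket 23.71 scale 0.991 res mm [0.16 0.15 0.15 0.16] ctr [ 0.5292 -0.187 ] yaw tool -28.6 diff 52.32
23 socket 19.54 scale 0.989 res mm [0.48 0.51 0.25 0.16] ctr [ 0.5289 -0.1864] yaw tool -41.51 diff 61.05
```

Run:
```python
from h import *
ims=[]
for n in('17','19','21','23'):
    a,_=load(f'w{n}.png'); c=cv2.resize(a[150:275,250:390],None,fx=2.8,fy=2.2,interpolation=cv2.INTER_CUBIC); ims.append(c)
cv2.imwrite('pics/blk.png',np.vstack([np.hstack(ims[:2]),np.hstack(ims[2:])]))
```

```text
(no output)
```

View pics/blk.png

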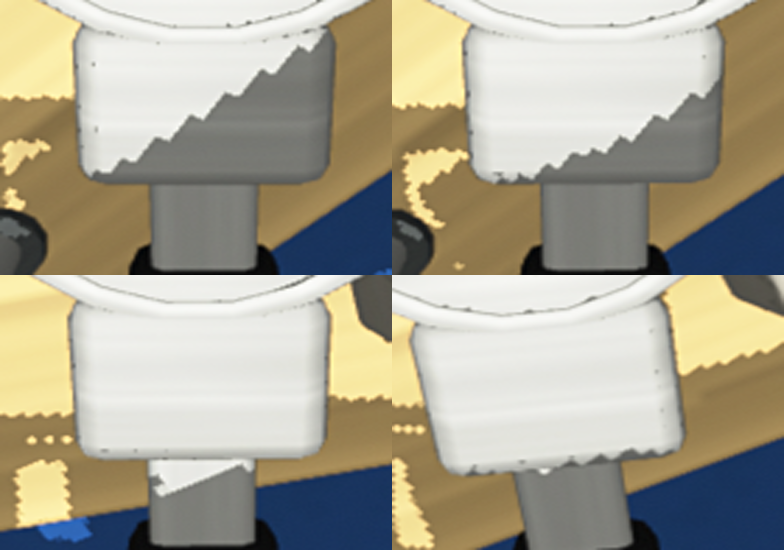

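Run:
```python
from h import *
f=lambda x: cv2.resize(x[0:145,195:395],None,fx=4,fy=4,interpolation=cv2.INTER_CUBIC)
np.set_printoptions(precision=4,suppress=True)
# neck centre by dark-edge: search row profile for the neck between v=240..262
for k in('17','19','20','21','22','23'):
    a,st=load(f'w{k}.png'); hsv=cv2.cvtColor(a,cv2.COLOR_BGR2HSV)
    out=[]
    for v in (250,255,260):
        m=hsv[v,270:370,1]<40   # grey metal: low saturation
        idx=np.where(m)[0]+270
        out.append((idx.min(),idx.max(),(idx.min()+idx.max())/2))
    print(k,out)
```

```text
17 [(np.int64(304), np.int64(341), np.float64(322.5)), (np.int64(304), np.int64(340), np.float64(322.0)), (np.int64(304), np.int64(340), np.float64(322.0))]
19 [(np.int64(304), np.int64(364), np.float64(334.0)), (np.int64(304), np.int64(358), np.float64(331.0)), (np.int64(304), np.int64(340), np.float64(322.0))]
20 [(np.int64(304), np.int64(369), np.float64(336.5)), (np.int64(286), np.int64(369), np.float64(327.5)), (np.int64(304), np.int64(369), np.float64(336.5))]
21 [(np.int64(303), np.int64(340), np.float64(321.5)), (np.int64(300), np.int64(340), np.float64(320.0)), (np.int64(276), np.int64(340), np.float64(308.0))]
22 [(np.int64(297), np.int64(334), np.float64(315.5)), (np.int64(298), np.int64(334), np.float64(316.0)), (np.int64(298), np.int64(335), np.float64(316.5))]
23 [(np.int64(295), np.int64(333), np.float64(314.0)), (np.int64(296), np.int64(333), np.float64(314.5)), (np.int64(297), np.int64(334), np.float64(315.5))]
```

View pics/z22.png

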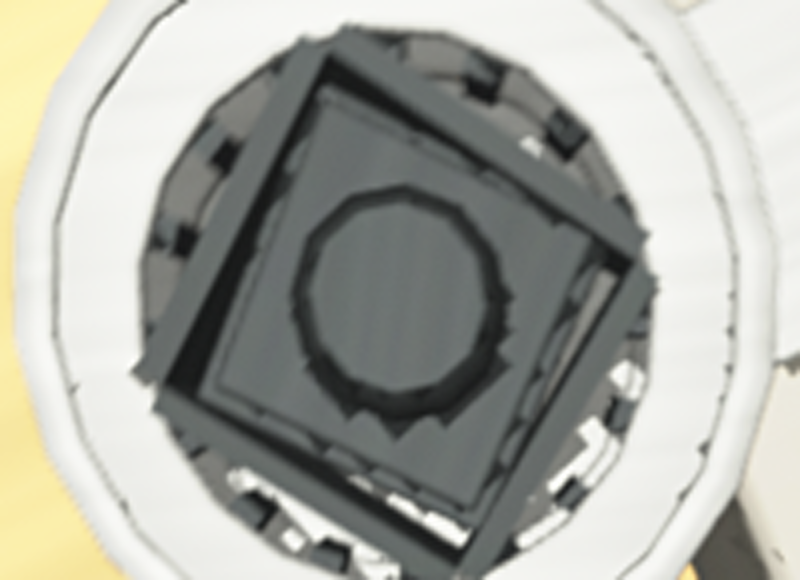

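```bash
cat > ga.py <<'E'
from h import *
def gear(k,soc,neck):
    _,st=load(f'w{k}.png'); cm=cam('wrist',st)
    P=np.array([ray(cm,(195+(c[0]+.5)/4-.5,(c[1]+.5)/4-.5),.134)[:2] for c in soc])
    z=P[:,0]+1j*P[:,1]; c=z.mean(); z=z-c; q=.0148*np.array([1-1j,-1-1j,-1+1j,1+1j])
    w=(z*q.conj()).sum()/(abs(q)**2).sum(); s=np.degrees(np.angle(w))
    n=ray(cm,neck,.130)[:2]; d=P.mean(0)-n; h=np.degrees(np.arctan2(d[1],d[0]))
    print(k,'socket %.2f'%(s%90),'handle %.2f'%h,'tool %.2f'%np.degrees(st['orientation'][2]),'gear %.2f (mod 22.5 %.2f)'%((s-h)%90,(s-h)%22.5),'res',np.round(abs(z-w*q)*1e3,2))
if __name__=='__main__':
    gear('17',[(318,135),(672,95),(692,468),(366,505)],(322,255))
    gear('19',[(575,42),(733,380),(445,548),(272,235)],(322,255))
    gear('21',[(470,33),(740,272),(530,555),(265,340)],(321.5,255))
    gear('22',[(325,55),(632,262),(467,567),(163,385)],(316,255))
    gear('23',[(300,68),(608,270),(450,572),(152,405)],(314.5,255))
E
python3 ga.py
```

```text
17 socket 37.72 handle -58.33 tool -58.32 gear 6.05 (mod 22.5 6.05) res [0.03 0.15 0.19 0.12]
19 socket 61.94 handle -56.98 tool -57.32 gear 28.91 (mod 22.5 6.41) res [0.21 0.21 0.08 0.09]
21 socket 23.71 handle -28.13 tool -28.60 gear 51.85 (mod 22.5 6.85) res [0.16 0.15 0.15 0.16]
22 socket 18.14 handle -35.11 tool -41.60 gear 53.25 (mod 22.5 8.25) res [0.22 0.42 0.48 0.31]
23 socket 19.54 handle -33.97 tool -41.51 gear 53.51 (mod 22.5 8.51) res [0.48 0.51 0.25 0.16]
```

```bash
python3 -m inch '[[[0,0,0],-0.9,0],[[0,0,0],0,0]]' >/dev/null
python3 - <<'E'
from h import *
tq(); b,st=shot('wrist','w24.png'); tq()
f=lambda x: cv2.resize(x[0:145,195:395],None,fx=4,fy=4,interpolation=cv2.INTER_CUBIC)
cv2.imwrite('pics/z24.png',f(b)); hsv=cv2.cvtColor(b,cv2.COLOR_BGR2HSV)
for v in (250,255,260):
    idx=np.where(hsv[v,270:370,1]<40)[0]+270; print(idx.min(),idx.max())
E
```

```text
t 32.35 yaw -35.35 pitch 0.024 roll 3.102 socket [ 0.5278 -0.1926  0.1114] tcpz 0.2958 r 0.0882 F [-2.5 -3.   5.7] T [-0.38  0.29  0.54] Mnut 0.883 gap 0.0236
t 32.40 yaw -35.56 pitch 0.024 roll 3.101 socket [ 0.5276 -0.1929  0.1114] tcpz 0.2958 r 0.0882 F [-4.2 -4.3  5.5] T [-0.66  0.54  0.65] Mnut 1.176 gap 0.0237
300 337
300 337
298 337
```

View pics/z24.png

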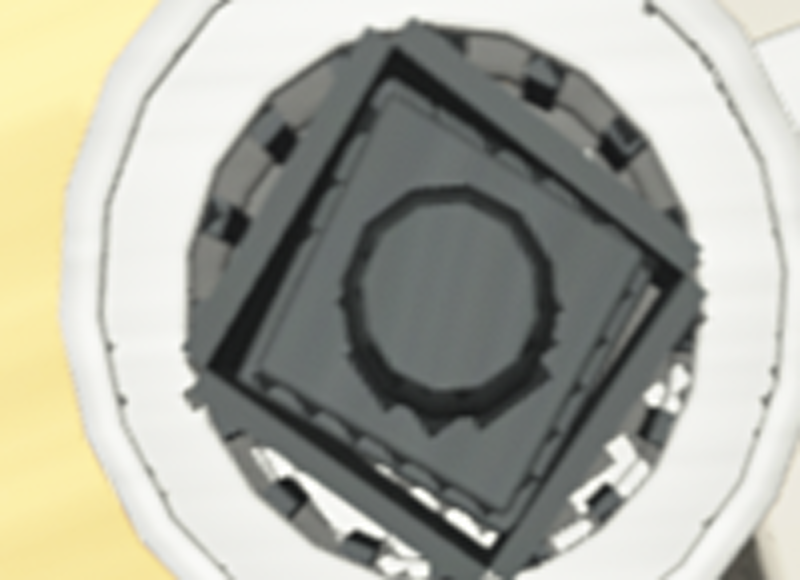

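Run:
```python
from ga import *
gear('24',[(397,50),(680,275),(488,567),(210,372)],(318.5,255))
```

```text
24 socket 20.28 handle -31.47 tool -35.35 gear 51.75 (mod 22.5 6.75) res [0.3  0.15 0.14 0.3 ]
```

```bash
python3 -m inch '[[[0,0,0],0,0],[[0,0,0],0,0]]' >/dev/null; python3 m.py;  python3 -m inch '[[[0,0,0],0,0],[[0,0,0],0,0]]' >/dev/null; python3 m.py; python3 -c "
from h import *
print(monitor.state()['joint_torque'])"
```

```text
t 32.57 yaw -35.12 pitch 0.025 roll 3.100 socket [ 0.5271 -0.1936  0.1114] tcpz 0.2959 r 0.0880 F [-0.1  3.   4.8] T [ 0.45 -0.27  0.76] Mnut 0.553 gap 0.0237
t 32.73 yaw -34.89 pitch 0.025 roll 3.101 socket [ 0.5273 -0.1934  0.1115] tcpz 0.2960 r 0.0880 F [-0.3  1.1  4.2] T [ 0.24 -0.23  0.75] Mnut 0.688 gap 0.0240
[ -1.28762383 -39.01130676 -44.41672325  -0.50500983   0.21306534
   0.70780735]
```

```bash
python3 -m inch '[[[0,-0.05,0],0,0],[[0,0,0],0,0]]' >/dev/null; python3 m.py; python3 -m inch '[[[0,0,0],0,0]]' >/dev/null
python3 - <<'E'
from h import *
tq(); b,st=shot('wrist','w25.png'); tq()
f=lambda x: cv2.resize(x[0:145,195:395],None,fx=4,fy=4,interpolation=cv2.INTER_CUBIC)
cv2.imwrite('pics/z25.png',f(b)); hsv=cv2.cvtColor(b,cv2.COLOR_BGR2HSV)
for v in (250,255,260):
    idx=np.where(hsv[v,270:370,1]<40)[0]+270; print(idx.min(),idx.max())
E
```

```text
t 32.90 yaw -34.82 pitch 0.025 roll 3.098 socket [ 0.5276 -0.1929  0.1113] tcpz 0.2959 r 0.0879 F [-2.5 -1.6  5.7] T [-0.13 -0.02  0.62] Mnut 0.860 gap 0.0237
t 32.98 yaw -34.78 pitch 0.025 roll 3.097 socket [ 0.5275 -0.1931  0.1114] tcpz 0.2959 r 0.0879 F [-0.9  1.3  4.9] T [ 0.22 -0.11  0.63] Mnut 0.578 gap 0.0239
t 33.03 yaw -34.79 pitch 0.026 roll 3.098 socket [ 0.5275 -0.193   0.1113] tcpz 0.2959 r 0.0879 F [-1.1 -0.3  5.5] T [-0.   -0.02  0.6 ] Mnut 0.679 gap 0.0239
299 336
300 336
294 337
```

View pics/z25.png

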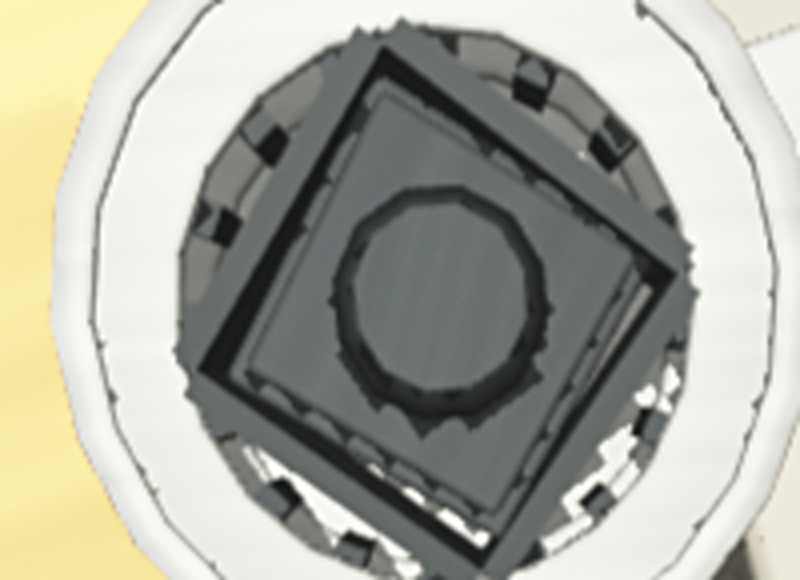

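Run:
```python
from ga import *
gear('25',[(383,50),(672,275),(482,565),(203,370)],(318,255))
gear('24',[(397,50),(680,275),(488,567),(210,372)],(318.5,255))
```

```text
25 socket 21.20 handle -30.42 tool -34.78 gear 51.62 (mod 22.5 6.62) res [0.25 0.15 0.06 0.21]
24 socket 20.28 handle -31.47 tool -35.35 gear 51.75 (mod 22.5 6.75) res [0.3  0.15 0.14 0.3 ]
```

Run:
```python
from h import *
for n,u0 in(('21',257),('22',233),('25',242)):
    a,_=load(f'w{n}.png'); c=a[10:145,u0:u0+130].astype(float); c=np.clip((c-15)*3.2,0,255).astype(np.uint8)
    cv2.imwrite(f'pics/n{n}.png',cv2.resize(c,None,fx=4.4,fy=4.4,interpolation=cv2.INTER_CUBIC))
```

```text
(no output)
```

View pics/n21.png

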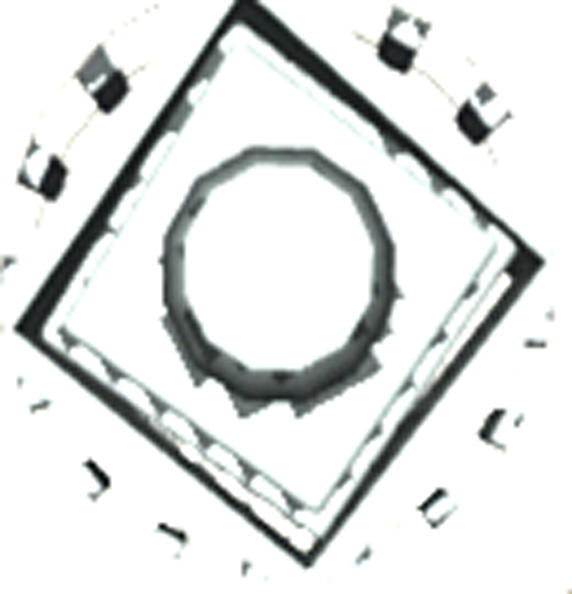

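View pics/n22.png

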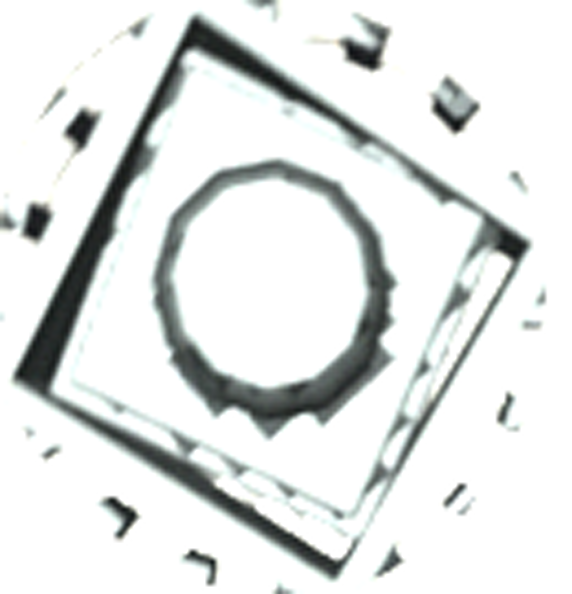

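View pics/n25.png

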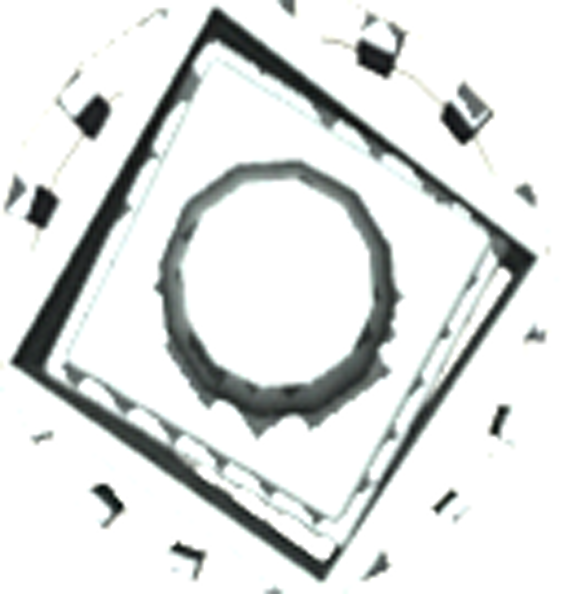

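```bash
cat > na.py <<'E'
from h import *
def fit(k,u0,cs,half,z,v0=10,s=4.4):
    _,st=load(f'w{k}.png'); cm=cam('wrist',st)
    P=np.array([ray(cm,(u0+(c[0]+.5)/s-.5,v0+(c[1]+.5)/s-.5),z)[:2] for c in cs])
    Z=P[:,0]+1j*P[:,1]; Z=Z-Z.mean(); q=half*np.array([1-1j,-1-1j,-1+1j,1+1j])
    w=(Z*q.conj()).sum()/(abs(q)**2).sum(); e=abs(Z-w*q)*1e3
    return np.degrees(np.angle(w))%90, abs(w), e.max(), P.mean(0)
def both(k,u0,nut,soc):
    a=fit(k,u0,nut,.0125,.134); b=fit(k,u0,soc,.0148,.134)
    print(k,'nut %.2f sc %.3f e %.2f'%a[:3],a[3].round(4),'| socket %.2f sc %.3f e %.2f'%b[:3],b[3].round(4),'| socket-nut %.2f'%(b[0]-a[0]))
if __name__=='__main__':
    both('21',257,[(240,42),(497,243),(315,510),(62,327)],[(240,5),(543,262),(310,562),(18,327)])
    both('22',233,[(190,65),(478,215),(350,515),(75,383)],[(195,15),(528,243),(338,577),(15,378)])
    both('25',242,[(215,58),(490,238),(335,520),(65,362)],[(215,10),(535,260),(323,578),(15,360)])
E
python3 na.py
```

```text
21 nut 26.38 sc 0.972 e 0.14 [ 0.5297 -0.1871] | socket 23.52 sc 0.978 e 0.38 [ 0.5291 -0.1867] | socket-nut -2.86
22 nut 24.02 sc 0.966 e 0.30 [ 0.5298 -0.1871] | socket 17.49 sc 0.993 e 0.17 [ 0.5294 -0.1864] | socket-nut -6.53
25 nut 25.45 sc 0.972 e 0.15 [ 0.5298 -0.1869] | socket 20.88 sc 0.990 e 0.26 [ 0.5294 -0.1863] | socket-nut -4.58
```

```bash
cat >> m.py <<'E'
st=monitor.state(); r=st['tcp_pos'][:2]-N; print('tcp ang %.2f'%(np.degrees(np.arctan2(r[1],r[0]))-180))
E
cat > pic.py <<'E'
import sys
from h import *
n=sys.argv[1]; a,st=shot('wrist',f'w{n}.png'); tq(); u0=235
c=a[10:145,u0:u0+130].astype(float); c=np.clip((c-15)*3.2,0,255).astype(np.uint8)
cv2.imwrite(f'pics/n{n}.png',cv2.resize(c,None,fx=4.4,fy=4.4,interpolation=cv2.INTER_CUBIC))
E
python3 m.py; python3 -m inch '[[[0.002,-0.06,0],0.2,0],[[0.002,-0.06,0],0.2,0]]' >/dev/null; python3 m.py
```

```text
t 33.03 yaw -34.79 pitch 0.026 roll 3.098 socket [ 0.5275 -0.193   0.1113] tcpz 0.2959 r 0.0879 F [-1.1 -0.3  5.5] T [-0.   -0.02  0.6 ] Mnut 0.679 gap 0.0239
tcp ang -35.81
t 33.20 yaw -37.18 pitch 0.025 roll 3.092 socket [ 0.5265 -0.194   0.1111] tcpz 0.2956 r 0.0880 F [-7.2 -5.3  7.4] T [-0.98  0.9   0.97] Mnut 1.728 gap 0.0241
tcp ang -38.02
```

```bash
python3 pic.py 26
```

```text
t 33.25 yaw -37.27 pitch 0.025 roll 3.092 socket [ 0.5265 -0.194   0.1112] tcpz 0.2956 r 0.0880 F [-6.4 -4.8  7.2] T [-0.77  0.79  0.97] Mnut 1.657 gap 0.0239
```

View pics/n26.png

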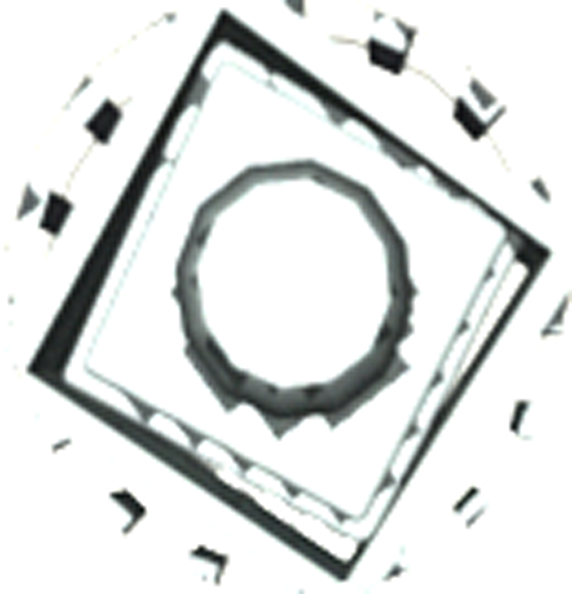

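```bash
python3 - <<'E'
from na import *
both('26',235,[(222,60),(505,235),(360,520),(85,368)],[(222,10),(549,253),(345,577),(32,370)])
E
python3 - <<'E'
from h import *
a,_=load('w26.png'); hsv=cv2.cvtColor(a,cv2.COLOR_BGR2HSV)
for v in (250,255,260):
    idx=np.where(hsv[v,270:370,1]<40)[0]+270; print(idx.min(),idx.max())
E
```

```text
26 nut 24.78 sc 0.971 e 0.21 [ 0.5297 -0.187 ] | socket 20.09 sc 0.990 e 0.31 [ 0.5294 -0.1862] | socket-nut -4.68
298 335
299 336
299 336
```

```bash
python3 -m inch '[[[0,0.08,-0.01],-0.6,0],[[0,0.1,-0.01],-0.6,0],[[0,0,0],0,0],[[0,0,0],0,0]]' >/dev/null; python3 m.py; python3 pic.py 27
```

```text
t 33.58 yaw -29.96 pitch 0.029 roll 3.093 socket [ 0.529  -0.1912  0.1115] tcpz 0.2964 r 0.0874 F [ 0.4 -0.9  1.4] T [-0.11 -0.32 -0.01] Mnut 0.037 gap 0.0233
tcp ang -32.98
t 33.63 yaw -29.95 pitch 0.030 roll 3.093 socket [ 0.5291 -0.1911  0.1115] tcpz 0.2964 r 0.0874 F [ 0.5 -1.3  2.2] T [-0.22 -0.26  0.04] Mnut 0.111 gap 0.0237
```

View pics/n27.png

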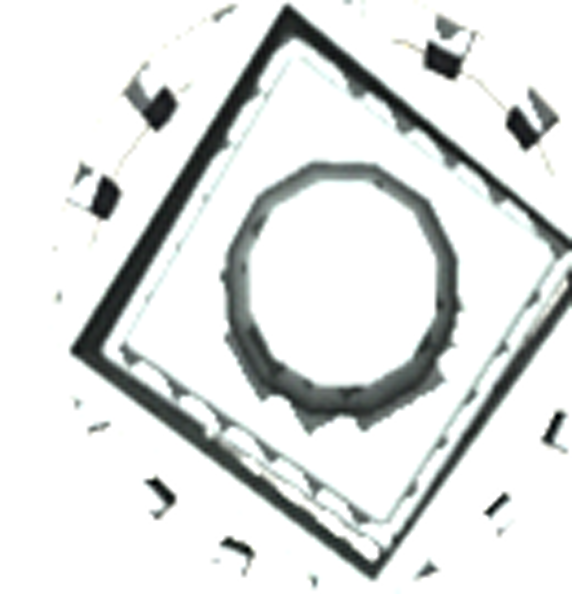

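```bash
python3 - <<'E'
from na import *
both('27',235,[(293,55),(557,252),(387,520),(122,347)],[(287,8),(594,260),(375,575),(75,350)])
E
python3 - <<'E'
from h import *
a,_=load('w27.png'); hsv=cv2.cvtColor(a,cv2.COLOR_BGR2HSV)
for v in (250,255,260):
    idx=np.where(hsv[v,270:370,1]<40)[0]+270; print(idx.min(),idx.max())
from ga import gear
s=lambda p:(((235+(p[0]+.5)/4.4-.5)-195+.5)*4-.5,((10+(p[1]+.5)/4.4-.5)+.5)*4-.5)
gear('27',[s(p) for p in [(287,8),(594,260),(375,575),(75,350)]],(319,255))
E
```

```text
27 nut 26.95 sc 0.974 e 0.28 [ 0.5298 -0.187 ] | socket 24.35 sc 0.985 e 0.12 [ 0.5296 -0.1863] | socket-nut -2.61
301 338
294 338
274 338
27 socket 24.35 handle -27.29 tool -29.96 gear 51.64 (mod 22.5 6.64) res [0.05 0.06 0.12 0.12]
```

```bash
python3 -m inch '[[[0.003,-0.12,0.01],0.4,0],[[0.003,-0.12,0.01],0.4,0],[[0.003,-0.12,0],0.4,0]]' >/dev/null; python3 m.py; python3 -m inch '[[[0.003,-0.12,0],0.3,0]]' >/dev/null; python3 m.py
```

```text
t 33.88 yaw -37.71 pitch 0.024 roll 3.080 socket [ 0.527  -0.1933  0.1107] tcpz 0.2950 r 0.0881 F [-12.8 -11.4   9.2] T [-2.    1.56  0.8 ] Mnut 2.300 gap 0.0237
tcp ang -40.51
t 33.97 yaw -39.73 pitch 0.023 roll 3.073 socket [ 0.5261 -0.1941  0.1107] tcpz 0.2948 r 0.0884 F [-14.3 -13.   10.3] T [-2.12  2.06  1.16] Mnut 2.866 gap 0.0242
tcp ang -42.62
```

```bash
python3 pic.py 28
```

```text
t 34.02 yaw -39.85 pitch 0.023 roll 3.073 socket [ 0.5261 -0.194   0.1107] tcpz 0.2948 r 0.0884 F [-11.9 -10.8  10.9] T [-1.81  1.71  1.08] Mnut 2.493 gap 0.0240
```

View pics/n28.png

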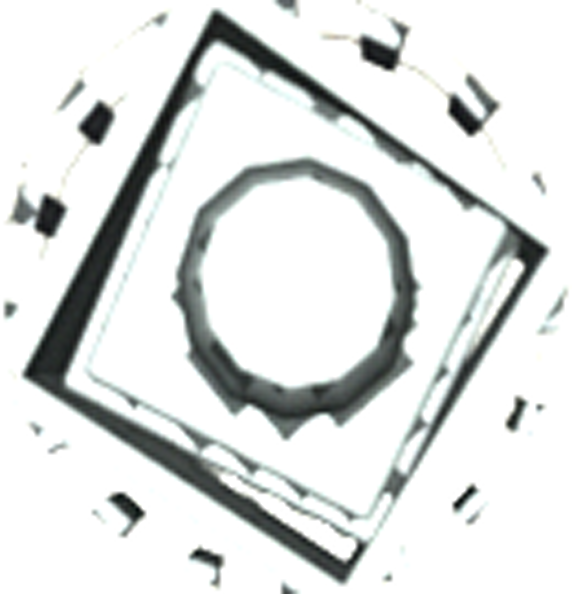

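```bash
python3 - <<'E'
from na import *
both('28',235,[(217,60),(505,228),(370,518),(88,376)],[(215,10),(547,248),(345,580),(26,376)])
E
python3 - <<'E'
from h import *
a,_=load('w28.png'); hsv=cv2.cvtColor(a,cv2.COLOR_BGR2HSV)
for v in (250,255,260):
    idx=np.where(hsv[v,270:370,1]<40)[0]+270; print(idx.min(),idx.max())
from ga import gear
s=lambda p:(((235+(p[0]+.5)/4.4-.5)-195+.5)*4-.5,((10+(p[1]+.5)/4.4-.5)+.5)*4-.5)
gear('28',[s(p) for p in [(215,10),(547,248),(345,580),(26,376)]],(317.5,255))
E
```

```text
28 nut 24.20 sc 0.972 e 0.28 [ 0.5296 -0.187 ] | socket 18.42 sc 0.996 e 0.24 [ 0.5296 -0.1859] | socket-nut -5.78
298 335
299 336
299 336
28 socket 18.42 handle -34.13 tool -39.73 gear 52.55 (mod 22.5 7.55) res [0.19 0.1  0.19 0.24]
```

```bash
python3 -m inch '[[[0.003,-0.13,0],0.3,0],[[0.003,-0.13,0],0.3,0]]' >/dev/null; python3 m.py; python3 pic.py 29
```

```text
t 34.18 yaw -43.71 pitch 0.019 roll 3.056 socket [ 0.524  -0.1961  0.1107] tcpz 0.2942 r 0.0886 F [-14.6 -13.7  10. ] T [-1.97  1.92  1.21] Mnut 2.982 gap 0.0244
tcp ang -46.78
t 34.23 yaw -43.84 pitch 0.019 roll 3.056 socket [ 0.5243 -0.1959  0.1107] tcpz 0.2942 r 0.0886 F [-13.9 -12.2   9.8] T [-2.09  1.8   1.09] Mnut 2.735 gap 0.0245
```

View pics/n29.png

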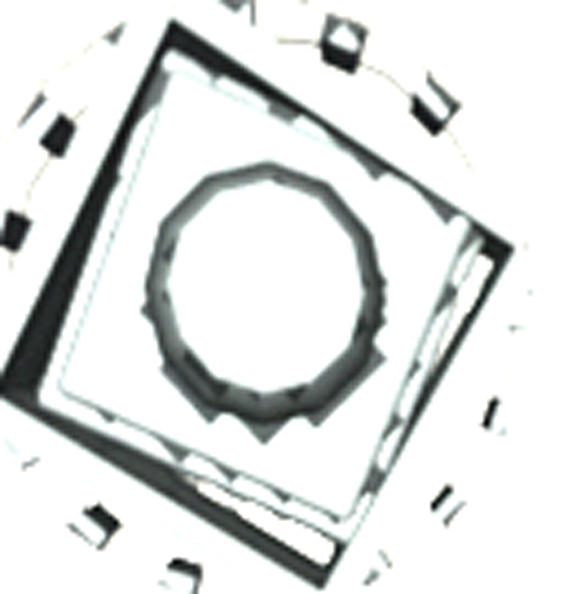

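```bash
python3 - <<'E'
from na import *
both('29',235,[(168,70),(462,225),(345,518),(62,388)],[(172,22),(512,248),(322,587),(-3,396)])
E
python3 - <<'E'
from h import *
a,_=load('w29.png'); hsv=cv2.cvtColor(a,cv2.COLOR_BGR2HSV)
for v in (250,255,260):
    idx=np.where(hsv[v,270:370,1]<40)[0]+270; print(idx.min(),idx.max())
from ga import gear
s=lambda p:(((235+(p[0]+.5)/4.4-.5)-195+.5)*4-.5,((10+(p[1]+.5)/4.4-.5)+.5)*4-.5)
gear('29',[s(p) for p in [(172,22),(512,248),(322,587),(-3,396)]],(316,255))
cv2.imwrite('pics/w29v.png',a)
E
```

```text
29 nut 23.00 sc 0.957 e 0.43 [ 0.5299 -0.1868] | socket 16.47 sc 0.994 e 0.33 [ 0.5295 -0.1856] | socket-nut -6.53
296 333
297 334
298 335
29 socket 16.47 handle -36.28 tool -43.71 gear 52.75 (mod 22.5 7.75) res [0.22 0.08 0.26 0.33]
```

View pics/w29.png

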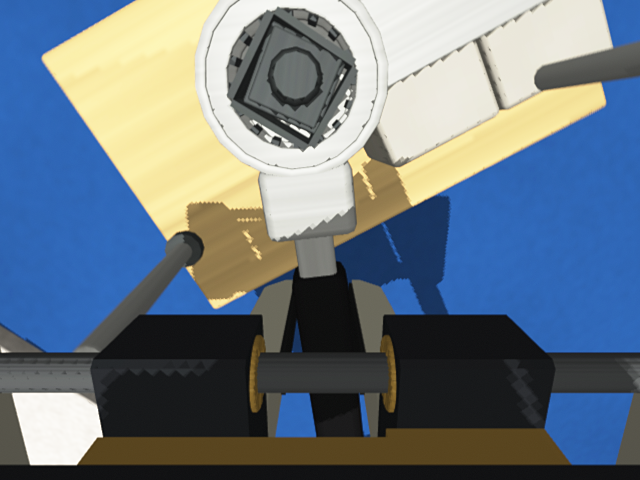

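```bash
python3 -m inch '[[[0,0.1,0],-0.5,0],[[0.01,0.2,0],-1,0],[[0.013,0.23,0],-1,0],[[0.013,0.25,0],-1,0],[[0,0,0],0,0]]' >/dev/null; python3 m.py; python3 pic.py 30
```

```text
t 34.65 yaw -22.31 pitch 0.044 roll 3.067 socket [ 0.5282 -0.1939  0.1117] tcpz 0.2976 r 0.0851 F [-0.2 -1.  -0.6] T [-0.04 -0.44 -0.01] Mnut 0.066 gap 0.0239
tcp ang -26.57
t 34.70 yaw -22.67 pitch 0.044 roll 3.068 socket [ 0.5282 -0.1938  0.1115] tcpz 0.2974 r 0.0851 F [ 2.4 -1.1  0. ] T [-0.08 -0.59  0.04] Mnut 0.036 gap 0.0238
```

View pics/w30.png

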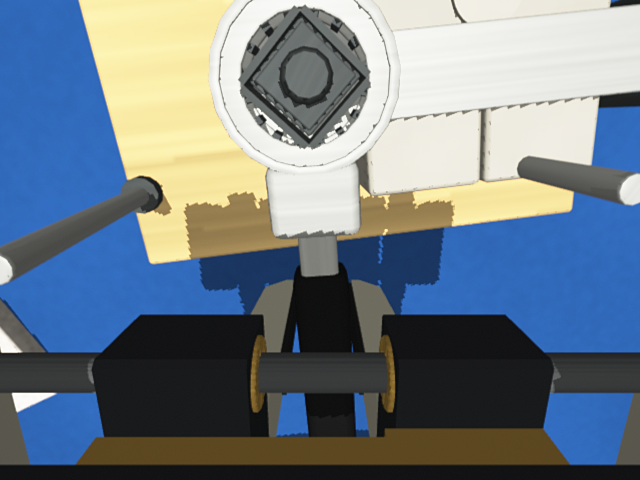

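View pics/n30.png

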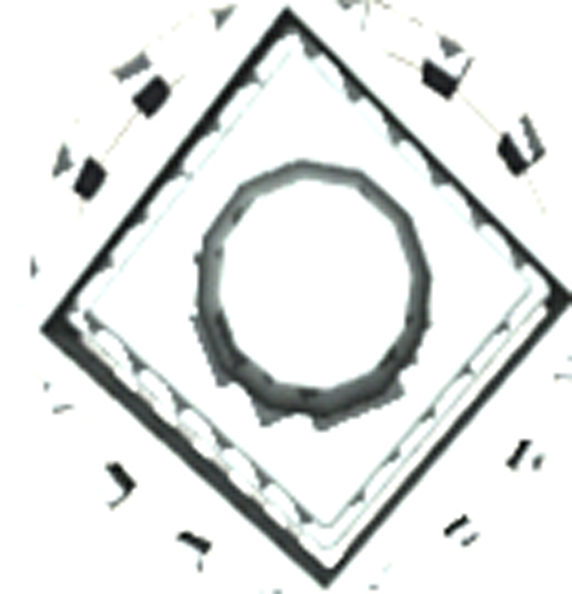

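Run:
```python
from na import *
both('30',235,[(298,48),(530,290),(330,525),(90,310)],[(287,10),(568,297),(327,583),(45,327)])
```

```text
30 nut 26.01 sc 0.971 e 0.26 [ 0.5298 -0.1871] | socket 26.36 sc 0.983 e 0.14 [ 0.529  -0.1864] | socket-nut 0.35
```

```bash
python3 -m inch '[[[0.01,0.2,0],-0.8,0],[[0.013,0.25,0],-1,0],[[0.013,0.25,0],-1,0],[[0.013,0.25,0],-1,0],[[0.013,0.25,0],-1,0],[[0.013,0.25,0],-1,0],[[0.013,0.25,0],-1,0],[[0,0,0],0,0],[[0,0,0],0,0]]' >/dev/null; python3 m.py; python3 pic.py 31
```

```text
t 35.45 yaw 17.61 pitch 0.073 roll 3.116 socket [ 0.5329 -0.1931  0.1101] tcpz 0.2989 r 0.0794 F [-1.5 -1.1  0.5] T [-0.03 -0.02 -0.08] Mnut -0.042 gap 0.0240
tcp ang -340.74
t 35.50 yaw 17.64 pitch 0.074 roll 3.115 socket [ 0.5328 -0.1929  0.1101] tcpz 0.2989 r 0.0794 F [ 0.  -2.2  0.7] T [-0.12 -0.08 -0.08] Mnut 0.091 gap 0.0236
```

View pics/w31.png

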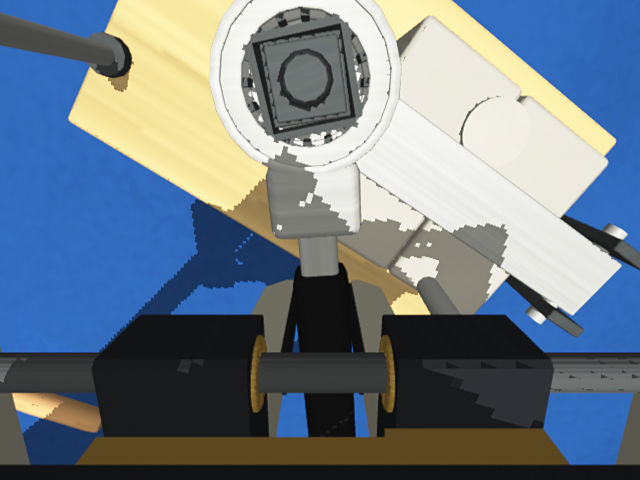

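```bash
python3 -m inch '[[[0.01,0.2,0],-0.8,0],[[0,0,0],0,0],[[-0.008,0.003,-0.1],0,0],[[-0.008,0.003,-0.1],0,0],[[0,0,0],0,0]]' >/dev/null; python3 m.py
```

```text
t 35.92 yaw 21.61 pitch 0.078 roll 3.128 socket [ 0.5317 -0.1892  0.116 ] tcpz 0.3051 r 0.0787 F [ 0.8 -0.7 -3. ] T [-0.17 -0.12 -0.18] Mnut -0.103 gap 0.0242
tcp ang -337.94
```

```bash
python3 -m inch '[[[-0.008,0.003,-0.1],0,0],[[-0.008,0.003,-0.1],0,0],[[0,0,0],0,0]]' >/dev/null; python3 m.py;  python3 -m inch '[[[-0.008,0.003,-0.1],0,0],[[-0.008,0.003,-0.1],0,0],[[-0.008,0.003,-0.1],0,0],[[0,0,0],0,0]]' >/dev/null; python3 m.py; python3 pic.py 32
```

```text
t 36.17 yaw 21.42 pitch 0.079 roll 3.130 socket [ 0.5308 -0.1882  0.1233] tcpz 0.3126 r 0.0789 F [ 0.4 -0.7 -4.3] T [-0.07  0.02 -0.03] Mnut 0.036 gap 0.0237
tcp ang -338.84
t 36.50 yaw 21.37 pitch 0.080 roll 3.131 socket [ 0.5304 -0.188   0.1362] tcpz 0.3256 r 0.0790 F [ 0.6  0.  -4.6] T [ 0.01  0.02 -0.02] Mnut -0.007 gap 0.0237
tcp ang -338.96
t 36.55 yaw 21.37 pitch 0.080 roll 3.131 socket [ 0.5303 -0.188   0.1359] tcpz 0.3252 r 0.0791 F [ 0.4 -0.1 -4.1] T [-0.02  0.08  0.01] Mnut 0.037 gap 0.0236
```

View pics/w32.png

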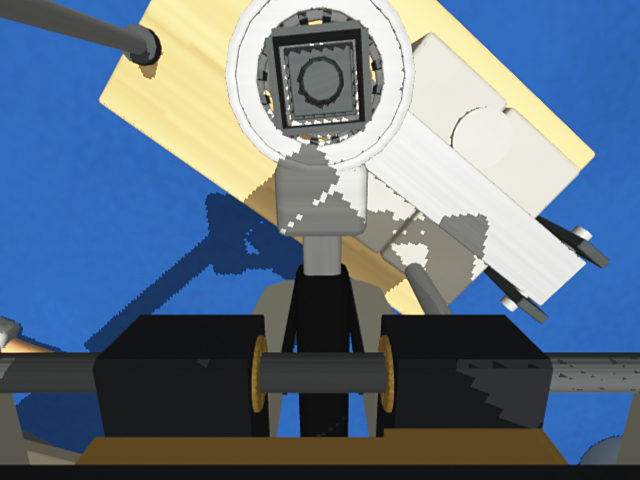

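```bash
python3 -m inch '[[[-0.008,0.002,-0.1],0,0],[[-0.01,0.002,-0.15],0,0],[[-0.015,0.002,-0.2],0,0],[[-0.02,0.002,-0.25],0,0],[[-0.02,0.002,-0.25],0,0],[[-0.02,0.002,-0.25],0,0],[[-0.01,0.002,-0.15],0,0],[[0,0,0],0,0],[[0,0,0],0,0]]' >/dev/null; python3 m.py; python3 pic.py 33
python3 - <<'E'
from h import *
b,_=shot('top','t33.png')
E
```

```text
t 37.30 yaw 21.33 pitch 0.079 roll 3.129 socket [ 0.5308 -0.1885  0.1978] tcpz 0.3870 r 0.0790 F [-0.1 -0.9 -5. ] T [-0.    0.04  0.03] Mnut 0.091 gap 0.0237
tcp ang -338.80
t 37.35 yaw 21.34 pitch 0.079 roll 3.129 socket [ 0.5308 -0.1886  0.1978] tcpz 0.3871 r 0.0790 F [-0.3  0.2 -3.9] T [0.   0.05 0.02] Mnut 0.003 gap 0.0236
```

View pics/w33.png

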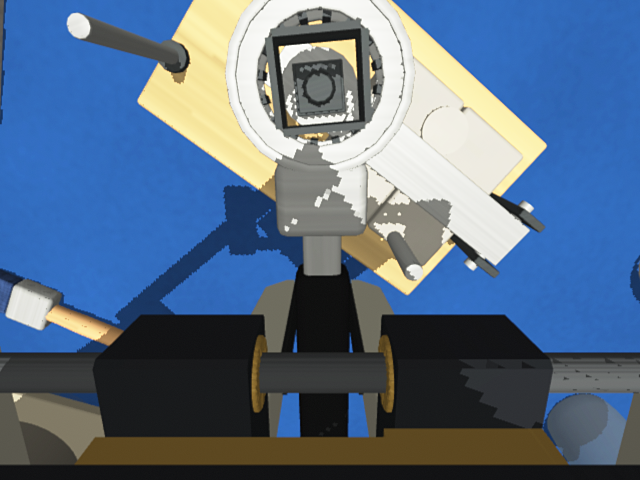

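View pics/t33.png

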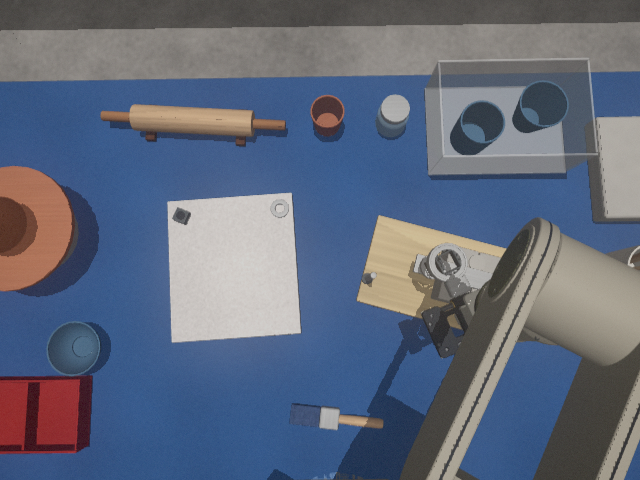

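Run:
```python
from h import *
cm=cam('top'); print(ray(cm,(181,216),.034),ray(cm,(280,208),.024))
print(monitor.state()['tcp_pos'])
plan([.523,.206,.20],21.3)
```

```text
[0.64779338 0.32131672 0.034     ] [0.66370568 0.11321887 0.024     ]
[ 0.45593721 -0.21554551  0.38644464]
grasp [ 0.4443 -0.2222  0.2197] yaw 21.34 shift units [ 5.75  -9.256 -0.076] roll units 0.006
```

```bash
python3 -m inch '[[[0.1,-0.16,0],0,0],[[0.2,-0.3,0],0,0],[[0.26,-0.42,0],0,0],[[0.26,-0.42,0],0,0],[[0.26,-0.42,0],0,0],[[0.26,-0.42,0],0,0],[[0.26,-0.42,0],0,0],[[0.26,-0.42,0],0,0],[[0.26,-0.42,0],0,0],[[0.26,-0.42,0],0,0],[[0.2,-0.3,0],0,0],[[0.1,-0.16,0],0,0]]'
python3 - <<'E'
from h import *
plan([.523,.206,.20],21.3)
E
```

```text
time: 38.4
tcp_pos: [0.4913, -0.0043, 0.3662]
orientation: [3.14, 0.091, 0.369]
wrist_force: [0.8, -0.5, -4.2]
finger_gap: 0.0237
grasp [ 0.4772 -0.0101  0.1996] yaw 21.13 shift units [ 3.002 -4.626 -0.294] roll units -0.029
```

```bash
python3 -m inch '[[[0.1,-0.16,-0.02],0,0],[[0.2,-0.3,-0.03],0,0],[[0.28,-0.42,-0.04],0,0],[[0.28,-0.42,-0.04],0,0],[[0.28,-0.42,-0.04],0,0],[[0.28,-0.42,-0.04],0,0],[[0.28,-0.42,-0.04],0,0],[[0.28,-0.42,-0.04],0,0],[[0.28,-0.42,-0.04],0,0],[[0.28,-0.42,-0.04],0,0],[[0.2,-0.3,-0.02],0,0],[[0.1,-0.16,0],0,0]]'; python3 -m inch '[[[0,0,0],0,0],[[0,0,0],0,0]]'
python3 - <<'E'
from h import *
plan([.523,.206,.20],21.3)
shot('wrist','w34.png')
E
```

```text
time: 39.4
tcp_pos: [0.537, 0.2054, 0.3659]
orientation: [3.14, 0.1, 0.364]
wrist_force: [0.2, 0.2, -4.9]
finger_gap: 0.0233
time: 39.57
tcp_pos: [0.537, 0.2063, 0.3651]
orientation: [3.14, 0.102, 0.365]
wrist_force: [0.7, -1.2, -4.6]
finger_gap: 0.0235
grasp [0.5212 0.2    0.1987] yaw 20.93 shift units [ 0.092 -0.123 -0.043] roll units -0.062
```

View pics/w34.png

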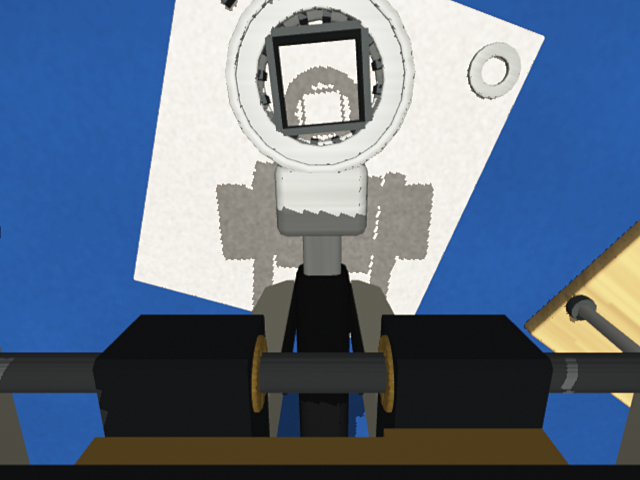

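```bash
python3 -m inch '[[[0.02,0,0.15],0,0],[[0.03,0,0.3],0,0],[[0.03,0,0.35],0,0],[[0.035,0,0.35],0,0],[[0.035,0,0.35],0,0],[[0.035,0,0.35],0,0],[[0.035,0,0.35],0,0],[[0.03,0,0.3],0,0],[[0.02,0,0.2],0,0],[[0,0,0],0,0],[[0,0,0],0,0]]'
python3 - <<'E'
from h import *
plan([.523,.206,.042],21.3)
E
```

```text
time: 40.53
tcp_pos: [0.5351, 0.197, 0.2441]
orientation: [3.138, 0.106, 0.355]
wrist_force: [-0.7, 0.2, -4.3]
finger_gap: 0.0233
grasp [0.5187 0.1903 0.0778] yaw 20.36 shift units [ 0.33  -0.333  0.863] roll units -0.157
```

```bash
python3 -m inch '[[[0.04,-0.1,0.15],0,0],[[0.03,-0.1,0.2],0,0],[[0.01,0,0.1],0,0],[[0,0,0],0,0],[[0,0,0],0,0]]'
python3 - <<'E'
from h import *
plan([.523,.206,.042],21.3)
E
```

```text
time: 40.95
tcp_pos: [0.5345, 0.2062, 0.2264]
orientation: [3.138, 0.102, 0.355]
wrist_force: [-0.4, 0.8, -2.7]
finger_gap: 0.0235
grasp [0.5188 0.1997 0.0599] yaw 20.36 shift units [ 0.199 -0.112  0.43 ] roll units -0.157
```

```bash
python3 -m inch '[[[0.01,0,0.1],0,0],[[0.01,0,0.1],0,0],[[0,0,0],0,0],[[0,0,0],0,0]]' 25; python3 -m inch '[[[0.005,0,0.08],0,0],[[0,0,0],0,0],[[0,0,0],0,0]]';python3 - <<'E'
from h import *
plan([.523,.206,.042],21.3)
shot('wrist','w35.png')
E
```

```text
time: 41.28
tcp_pos: [0.535, 0.2065, 0.2186]
orientation: [3.138, 0.1, 0.356]
wrist_force: [-0.9, -1.4, -4.0]
finger_gap: 0.0239
time: 41.53
tcp_pos: [0.5351, 0.2063, 0.2153]
orientation: [3.138, 0.1, 0.356]
wrist_force: [-0.4, -0.2, -4.4]
finger_gap: 0.0239
grasp [0.5197 0.1999 0.0488] yaw 20.37 shift units [ 0.147 -0.114  0.156] roll units -0.155
```

View pics/w35.png

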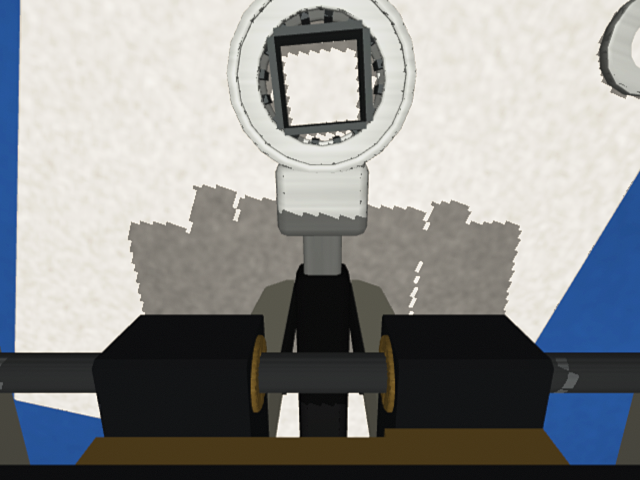

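```bash
python3 -m inch '[[[0.005,0,0.08],0,0],[[0,0,0],0,0],[[0,0,0],0,0]]'; python3 -m inch '[[[0.005,0,0.07],0,0],[[0,0,0],0,0],[[0,0,0],0,0]]';python3 - <<'E'
from h import *
plan([.523,.206,.042],21.3)
E
```

```text
time: 41.83
tcp_pos: [0.535, 0.2062, 0.2119]
orientation: [3.138, 0.099, 0.355]
wrist_force: [-0.9, -0.2, -5.2]
finger_gap: 0.0238
time: 42.08
tcp_pos: [0.5352, 0.2063, 0.2093]
orientation: [3.138, 0.098, 0.355]
wrist_force: [0.3, 0.5, -2.5]
finger_gap: 0.0238
grasp [0.52   0.1999 0.0428] yaw 20.37 shift units [ 0.125 -0.116  0.006] roll units -0.155
```

```bash
python3 -m inch '[[[0,0,0.05],0,0],[[0,0,0],0,0],[[0,0,0],0,0]]'; python3 -c "
from h import *
plan([.523,.206,.042],21.3)"
```

```text
time: 42.33
tcp_pos: [0.5352, 0.2063, 0.2078]
orientation: [3.138, 0.098, 0.356]
wrist_force: [-1.1, -0.1, -2.0]
finger_gap: 0.0235
grasp [0.5202 0.2001 0.0413] yaw 20.37 shift units [ 0.115 -0.115 -0.03 ] roll units -0.154
```

```bash
python3 -m inch '[[[0,0,0],0,0],[[0,0,0],0,0],[[0,0,0],0,0]]' 3; python3 -m inch '[[[0,0,0],0,0.35],[[0,0,0],0,0.5],[[0,0,0],0,0.7],[[0,0,0],0,0.7],[[0,0,0],0,0.7],[[0,0,0],0,0.7]]'
python3 - <<'E'
from h import *
shot('wrist','w36.png')
E
```

```text
time: 42.58
tcp_pos: [0.5352, 0.2063, 0.2078]
orientation: [3.138, 0.098, 0.356]
wrist_force: [-0.3, 0.9, -2.6]
finger_gap: 0.024
time: 43.08
tcp_pos: [0.5366, 0.2067, 0.2099]
orientation: [3.137, 0.093, 0.355]
wrist_force: [-0.0, 0.5, -0.3]
finger_gap: 0.0594
```

View pics/w36.png

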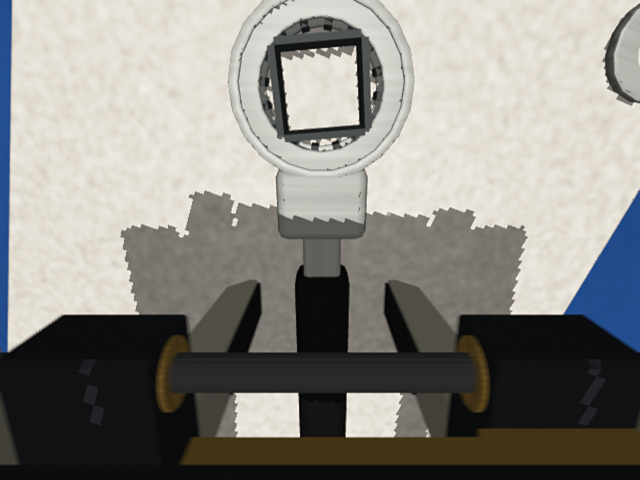

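```bash
python3 -m inch '[[[0,0,0],0,0.8],[[0,0,0],0,0.8],[[-0.01,0,-0.1],0,0.8],[[-0.02,0,-0.2],0,0.8],[[-0.03,0,-0.3],0,0.8],[[-0.04,0,-0.4],0,0.8],[[-0.04,0,-0.4],0,0.8],[[-0.04,0,-0.4],0,0.8],[[-0.04,0,-0.4],0,0.8],[[-0.04,0,-0.4],0,0.8],[[-0.04,0,-0.4],0,0.8],[[0,0,0],0,0.8]]'; python3 -m inch '[[[-0.9,0,-0.2],0,0.8],[[-0.9,0.3,-0.2],0,0.8],[[-0.9,0.3,-0.2],0,0.8],[[-0.5,0.3,-0.1],0,0.8],[[0,0,0],0,0.8],[[0,0,0],0,0.8]]'
python3 - <<'E'
from h import *
for n in('scene','top'): shot(n,n+'36.png')
shot('wrist','w37.png')
E
```

```text
time: 44.13
tcp_pos: [0.5352, 0.2068, 0.3447]
orientation: [3.137, 0.09, 0.356]
wrist_force: [1.1, -0.0, 0.6]
finger_gap: 0.0745
time: 44.63
tcp_pos: [0.4268, 0.1277, 0.3812]
orientation: [3.138, 0.097, 0.357]
wrist_force: [-1.0, 0.1, -0.2]
finger_gap: 0.0744
```

View pics/scene36.png

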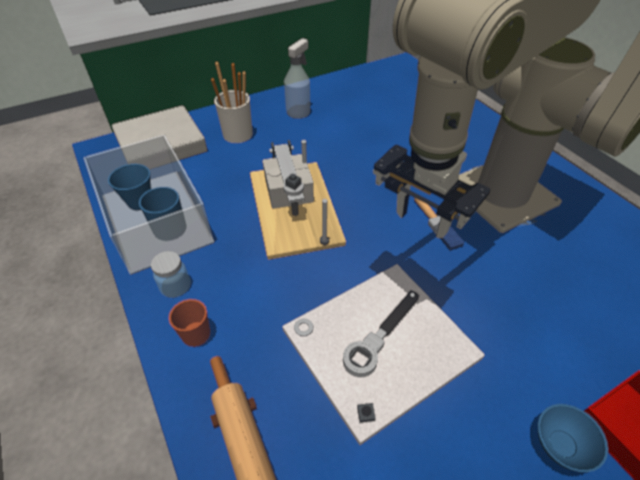

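View pics/top36.png

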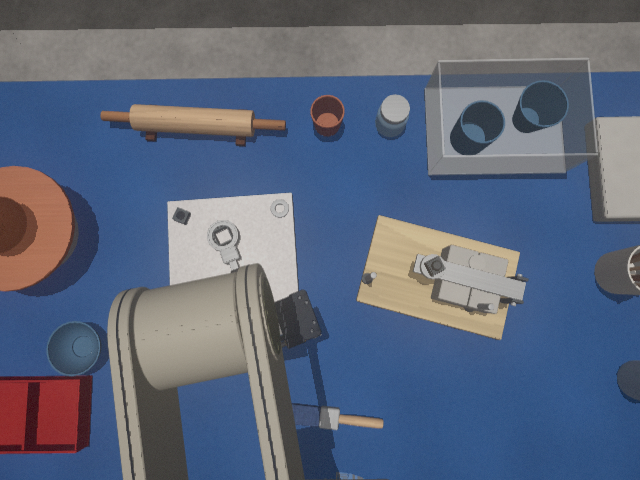

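Run:
```python
from station import bot
print(bot.close_job())
```

```text
the job is handed in; nothing more can be done
None
```

The wrench job is done and handed in at about 45 s, but I can't confirm the final torque: two of my readings disagree, and one is above the 1.5 N m limit.

**What I did:** I fitted the ring fully down over the nut. I drove it with three clockwise strokes between the rods, letting it slip on each return. I finished with a few small pushes, then lifted the wrench off and laid it flat on the white board.

**Checks that agree:**
- **Nut travel:** the camera shows about 127° of turn from start to rest. That fits the 2.40 rad closing point if the nut began near 0.19 rad.
- **Peak tightness by camera:** at the last push the nut stood 3 to 4° past where it springs back. That is about 2.45 to 2.47 rad, or 0.9 to 1.1 N m, and so past the 2.44 mark.
- **Final scene:** the wrench lies wholly on the board. The spare nut and washer are where they were, nothing fell, and the gripper is clear.

**Checks that disagree:**
- **Wrist sensor:** the moment about the nut read up to about 3.0 N m during the last pushes, above the limit. It fell to about 0.6 N m when held still.
- **Why I trusted the camera:** 3 N m would have needed far more turn of the nut and handle than the pictures showed. I found no other cause for the high reading.
- **Handle travel:** this gives a lower estimate, about 0.7 to 0.8 N m, which is borderline for firmly tight.

Two moves went wrong on the way. The ring touched the stud on the first approach, at only a few newtons, and I lifted off and approached again. I also sent two extra turning steps before reading the torque from the ones before. They carried the sensor reading on up to about 2.9 N m.

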